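Lock the gas box cover with the square key

ROBOT

A 7-joint arm with a two-finger parallel gripper is mounted at the origin on the work surface. World frame = base frame: x ahead of the robot, y to its left, z up, the work surface at z = 0. Lengths are in m, angles in rad, forces in N, time in s.
With the tool pointing down it reaches from about 0.4 to 0.85 m from the base axis. Payload 10.4 kg.
Tool frame: the origin (TCP) lies midway between the tips of the shut fingers; the grasp point (between the pads) lies 19 mm behind it; z points along the fingers, y is the line along which they close (so a half turn about z gives the same grasp; the last joint's range is limited). The gripper opens to 87 mm and grips with 3 to 60 N. Pads are 19 mm wide; open, the fingers measure 117 mm over their backs; the gripper's body (75 mm by 190 mm) begins 51 mm behind the grasp point.
Start: joints at [1.268, 0.332, -0.065, 1.46, 0.022, 1.35, -0.088], TCP at [0.173, -0.601, 0.223] pointing down, gripper open.
Joint ranges: [-2.6, 2.6], [-0.5, 2.12], [-1.47, 1.34], [0.16, 2.42], [-1.27, 4.41], [0.06, 2.06], [-2.6, 2.6]. Speed limits (rad/s): [2.22, 2.22, 2.79, 2.79, 3.14, 3.14, 3.14].

INTERFACE

Orientations are given as a unit quaternion [x, y, z, w].
In Python, from bench import r gives the robot as it stands.
- The arm moves only by the tool arm_command, never from a script. Its argument "moves" is one flat list of numbers, 4 for each row, row after row: the shift along the tool's x, y, z in cm, then the turn about the tool's z in degrees. A call has 1 to 12 rows; each row shifts and turns the commanded pose from where the row before left it, along the tool's axes as they then stand; what a row does not reach is not made up. A row lasts 1/12 s, in which the tool goes at most 41.7 mm and 7.16 degrees, less where a joint would pass 70% of its speed; a pose out of reach is approached as far as the arm can. A call with a gripper value outside its range is refused whole. "fingers" is the opening in per cent of the stroke, from 0 (shut) to 100 (fully open), set as the call begins (left out, the last holds). The fingers move at their own pace and stop on an object; "squeeze" is the grip in N (left out, the last holds). Time passes only in rows, so rows that do not move let the fingers close. It gives the time, the measured TCP pose, the force, the opening and the grip force at its end, in the units of the state.
- r.read_state(): the state, without advancing time (a new reading comes with each control period).
- r.camera(name): name is "scene" or "top"; returns the picture (480x640x3 uint8, red, green, blue); there is no depth.
- r.camera_info(name): a dict with "fx", "fy", "cx", "cy" (pixels), "origin" and "attitude" of the camera in the world. Camera axes: x right, y up, looking along -z (the intrinsics and any distortion apply to the point x, -y, -z); pixel columns grow to the right and rows downward; lengths in m; the calibration is good to about 2 mm. A picture is of the moment at which its call begins. camera_info takes no time and is no camera call.
- r.close_job(): hands the job in; it is judged then, once.
The state is a dict: "time": time; "joint_positions": joint angles; "joint_vel": joint speeds; "joint_torque": joint torques, N m; "ee_pos": TCP position; "eef_rot": TCP orientation; "ft_force": force on the tool from outside, world axes, zero at the start; "torque": the same for the moment, N m; "width": finger opening in m; "grip_force": force on a finger pad.
Only numpy, scipy, OpenCV 4.12 (cv2) and the standard library are available. Lean on these libraries where they do the work, as an engineer would, in place of code of your own. Each camera call takes 0.05 s, during which the arm holds its last target. There are 200 camera calls.

TASK

One of the two captive screws on the gas control box is still open. Take the T-handled key from its slanted rest, stand it over that screw's square head and let go of it, then take it again by its crossbar from above and turn the screw clockwise until it is fully home. Finally lift the key off and stand it upright in the steel tray, leaving the other screw and the things on the bench alone.

Things in the scene. Friction and masses are not known exactly. Their poses are not given: they have to be found in the camera images.
- box: White gas control box, fixed, 200 mm (x) by 240 mm (y), white top 50 mm above the bench. An aluminium cover plate, 4 mm thick, lies on top except on a 50 mm ledge along the robot side (-x), where two captive screws stand at x = -70, y = -60 and 60 mm. Origin: centre of the underside.
- loose_screw (a joint): Turn of the open screw about its upright axis, rad: 0 fully open, growing clockwise from above, 2.0 its stop (fully home). Starts at 0.2 to 0.6; stiff (0.12 N m). Home: its tongue points straight away from the ledge (box +x), over the cover plate; open: the tongue points sideways (+y), off the cover.
- loose_screw_seat (a point): Centre of the open screw's round flange (36 mm), on its top face, 58 mm above the bench. Turns with the screw: z up, x along its locking tongue (steel strip 13 mm wide, reaching 46 mm from the axis, lower than this face). On it stands the square head, 16 mm across flats, sides along x and y: 10 mm straight, then stepped to 13.5 and 10 mm, 16 mm high in all.
- home_screw (a joint): Turn of the other, identical screw, same sense; it starts home (about 2.0), its tongue over the cover plate.
- home_screw_seat (a point): Same point and axes on the other screw.
- rest: White plastic key rest, fixed, base 90 mm (x) by 150 mm (y). The key leans in it: foot low towards the rest's -y in a cup with cheeks, stem on a forked post just below the crossbar. The stem is free between 26 and 84 mm from the foot. Origin: centre of the underside.
- key: Steel T-handled key, 0.16 kg, 116 mm long. Origin: centre of the foot's open end; z from foot to crossbar, x along the crossbar. Foot: 30 mm square, 26 mm high, with a square socket 20 mm wide and deep, sides along x and y; fits the head in any quarter turn with some 15 degrees of play and stands on the flange by itself. In the rest z rises 30 degrees above level, +y side down.
- key_stem (a point): Middle of the key's free stem, 62 mm from the foot's end; the stem is a 12 mm square steel bar, sides along the key's x and y, from 26 to 102 mm.
- key_bar (a point): Middle of the key's steel crossbar, 109 mm from the foot's end; the bar is 66 mm long (key x), 14 mm wide (y), 14 mm high (z).
- tray: Open steel tray, fixed, 150 mm (x) by 130 mm (y), 22 mm high, walls and floor 4 mm (inner floor 4 mm above the bench), empty. Origin: centre of the underside.
- vial: Bystander: small amber jar with white cap, 28 mm across, 55 mm high, upright. Origin: centre of the underside.
- dish: Bystander: low glass dish, 80 mm across, 16 mm high. Origin: centre of the underside.
- driver: Bystander: ordinary screwdriver, 150 mm long, lying on the bench along its x. Not the tool for this job.
Not all that is in view belongs to the job. Leave any black or blue look-alike of the key alone. What is shaped like the tray but blue is not meant.

How it is judged:
By the outcome, as a careful person would: the job done as asked, in the order asked, and still so for the second after the job is handed in, with the robot touching nothing.
It also fails if it takes over 67 s, if anything falls off the work surface, if the arm or the gripper's body presses on something with over 40 N, if the wrist force passes 120 N, or if a joint passes its speed limit or range.

## Working session

There is one attempt and no reset: what is moved stays moved. The work goes in short steps, Python scripts to look and compute and a tool call to move; the robot and the scene stay as the last step left them, time stands still between calls to the robot, and variables do not carry over. Pictures are saved under pics/ and viewed, at most 10 in all, crops included, and the job is handed in when it is done.

Besides the shell and the picture viewer there is one more tool, called after "Request:" as name(argument=value, ...) on one line, values as JSON. arm_command: Moves the arm, as the interface text tells. Its arguments: {"type":"object","properties":{"moves":{"type":"array"},"fingers":{"type":"number"},"squeeze":{"type":"number"}},"required":["moves"]}

```bash
ls; mkdir -p pics; python3 - <<'E'
from bench import r
import cv2
for n in("scene","top"):
    cv2.imwrite(f"pics/{n}0.png",r.camera(n)[...,::-1]); print(r.camera_info(n))
s=r.read_state();print(s['time'],s['ee_pos'],s['eef_rot'],s['width'])
E
```

```text
pics
{'fx': 455.66534260906985, 'fy': 455.66534260906985, 'cx': 321.4461216356902, 'cy': 251.6874427983593, 'origin': array([ 0.93175781, -0.57996242,  0.92454004]), 'attitude': array([0.32560379, 0.0972087 , 0.29170116, 0.8941158 ])}
{'fx': 446.0971233905804, 'fy': 446.0971233905804, 'cx': 315.1940268474113, 'cy': 242.45146959530211, 'origin': array([ 0.39347789, -0.01989474,  1.10165452]), 'attitude': array([ 0.06072986, -0.0414605 , -0.70325142,  0.70712824])}
0.1 [ 0.17250939 -0.60034861  0.22181476] [ 9.90226903e-01  1.39464162e-01 -1.09787241e-04 -6.45525625e-04] 0.08682094855987936
```

View pics/scene0.png

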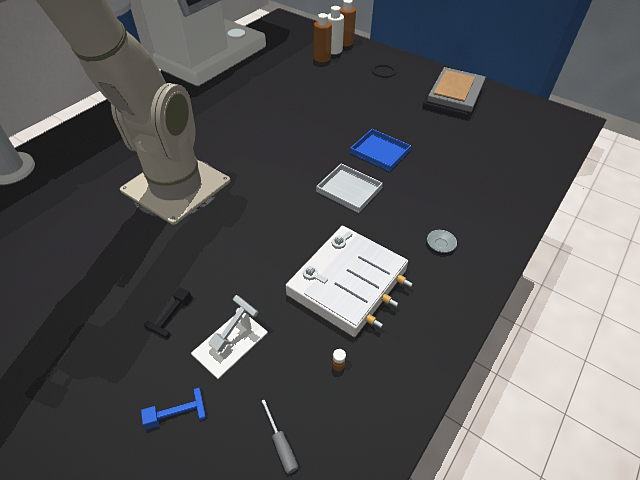

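View pics/top0.png

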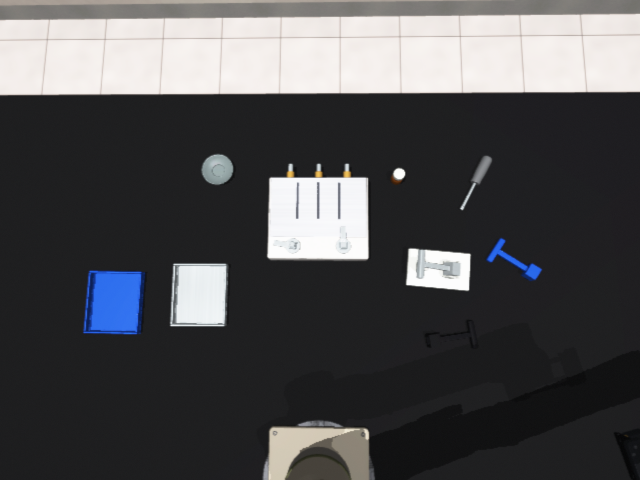

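Scene: the candidate keys in the top view are grey on the white rest (440,266), black (452,334) and blue (515,258). The grey steel one on the white rest fits. For the screws, the left one (293,245) has its tongue sideways to +y, so it is open; the right one (344,245) has its tongue on the cover, so it is home. The steel tray is at (199,295), and the blue one at (114,302) is not meant. I'll confirm this in an enlarged crop.

```bash
cat > h.py <<'E'
import numpy as np, cv2
from scipy.spatial.transform import Rotation as R
from bench import r
I={n:r.camera_info(n) for n in("scene","top")}
def ray(n,p):
    i=I[n]; d=np.array([(p[0]-i['cx'])/i['fx'],-(p[1]-i['cy'])/i['fy'],-1.])
    return np.array(i['origin']),R.from_quat(i['attitude']).apply(d)
def plane(n,p,z):
    o,d=ray(n,p); return o+d*(z-o[2])/d[2]
def two(p_top,p_scene):
    (a,u),(b,v)=ray('top',p_top),ray('scene',p_scene)
    s=np.linalg.lstsq(np.c_[u,-v],b-a,rcond=None)[0]
    P,Q=a+s[0]*u,b+s[1]*v; return (P+Q)/2,np.linalg.norm(P-Q)
def proj(n,P):
    i=I[n]; c=R.from_quat(i['attitude']).inv().apply(np.array(P)-i['origin'])
    return np.array([i['cx']-i['fx']*c[0]/c[2], i['cy']+i['fy']*c[1]/c[2]])
def crop(img,x,y,w,h,k):
    return cv2.resize(np.ascontiguousarray(img[y:y+h,x:x+w,::-1]),None,fx=k,fy=k,interpolation=cv2.INTER_CUBIC)
E
python3 - <<'E'
from h import *
t=cv2.imread('pics/top0.png')[...,::-1];s=cv2.imread('pics/scene0.png')[...,::-1]
# 400x300 tiles: key top/scene 80x60 *5 ; box
a=np.hstack([crop(t,400,236,80,60,5),crop(s,188,290,80,60*1,5)])
b=np.hstack([crop(t,262,215,80,60,5),crop(s,286,226,80,60,5)])
cv2.imwrite('pics/crop1.png',np.vstack([a,b]))
# bright masks, rest and box and tray outlines
g=cv2.cvtColor(np.ascontiguousarray(t[...,::-1]),cv2.COLOR_BGR2GRAY)
m=(g>110).astype(np.uint8); m[:110]=0; m[400:]=0
hsv=cv2.cvtColor(np.ascontiguousarray(t),cv2.COLOR_RGB2HSV); m[(hsv[...,1]>120)]=0
for c in cv2.findContours(m,0,2)[0]:
    if cv2.contourArea(c)>150: 
        q=cv2.minAreaRect(c); print(q, np.round(cv2.boxPoints(q),1).tolist())
E
```

```text
((198.0, 294.5), (61.0, 56.0), 90.0) [[170.0, 264.0], [226.0, 264.0], [226.0, 325.0], [170.0, 325.0]]
((438.1393737792969, 268.96722412109375), (63.64662551879883, 37.572330474853516), 5.19442892074585) [[404.70001220703125, 284.79998779296875], [408.1000061035156, 247.39999389648438], [471.5, 253.10000610351562], [468.1000061035156, 290.6000061035156]]
((317.5, 218.0), (82.0, 101.0), 90.0) [[267.0, 177.0], [368.0, 177.0], [368.0, 259.0], [267.0, 259.0]]
((481.7802429199219, 169.15284729003906), (6.943356513977051, 28.252277374267578), 28.610462188720703) [[472.0, 179.89999389648438], [485.5, 155.10000610351562], [491.6000061035156, 158.39999389648438], [478.1000061035156, 183.1999969482422]]
((217.0, 169.0), (28.0, 30.0), 90.0) [[202.0, 155.0], [232.0, 155.0], [232.0, 183.0], [202.0, 183.0]]
```

View pics/crop1.png

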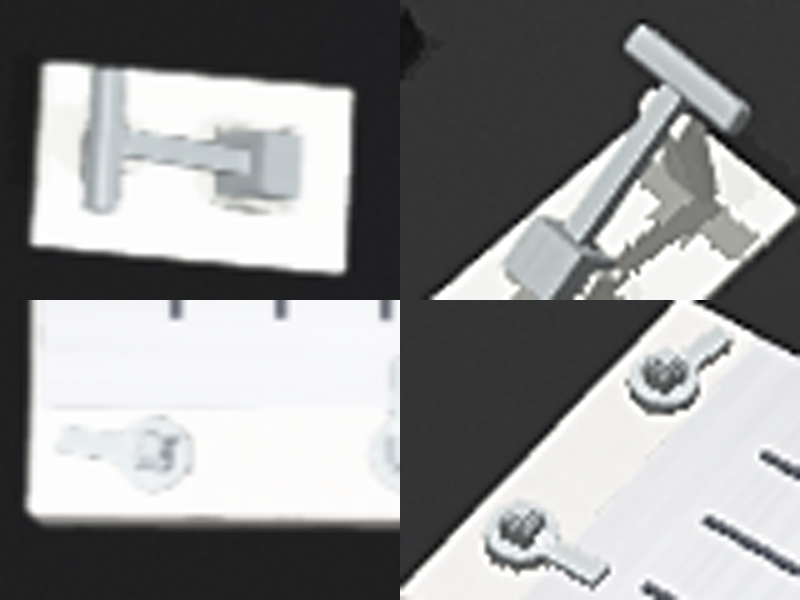

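The crop confirms it. The key is steel grey, leaning in the white rest, with its bar at top (421,264) and foot at (455,268). The open screw is at top (293,245), scene (338,241), with its tongue off the cover; the other screw's tongue lies over the cover. The tool can only point down, so I plan to grip the bar by its two ends. The key can then pivot about the bar and hang upright.

```bash
python3 - <<'E'
from h import *
t=cv2.imread('pics/top0.png')[...,::-1];s=cv2.imread('pics/scene0.png')[...,::-1]
gt=cv2.cvtColor(np.ascontiguousarray(t),cv2.COLOR_RGB2GRAY);gs=cv2.cvtColor(np.ascontiguousarray(s),cv2.COLOR_RGB2GRAY)
print(gt[264,404:470:1].tolist()); print(gt[250,412:430].tolist(),gt[276,412:430].tolist()); print(gt[244:284,420].tolist())
# manual bar ends (subpixel from crop)
T=[(421.2,249.2),(420.3,278.2)]; S=[(236.5,298),(256,313.3)]
# scene +x end is right end (camera looks from -y): check both pairings
for a,b in((0,1),(1,0)):
    print('bar',[ (np.round(x,4),round(e,4)) for x,e in (two(T[0],S[a]),two(T[1],S[b]))])
print('barc',two((420.7,263.7),(246.2,305.7)))
print('foot',two((456,268),(217,342)))
print('open',two((293,245),(338.2,241.2)), 'plane',plane('top',(293,245),.058),plane('scene',(338.2,241.2),.058))
h=plane('top',(344,245.3),.058);print('home',h,plane('scene',(309.6,272.6),.058))
print('tip tongue',plane('top',(274.5,243),.054),'scene tip',plane('scene',(350,233.5),.054))
for q in [(170,264),(226,264),(226,325),(170,325)]: print('tray',plane('top',q,.022)[:2])
for q in [(404.7,284.8),(408.1,247.4),(471.5,253.1),(468.1,290.6)]: print('rest',plane('top',q,.004)[:2])
E
```

```text
[27, 27, 45, 136, 228, 244, 245, 245, 245, 245, 244, 232, 170, 144, 162, 183, 211, 214, 200, 197, 200, 203, 205, 205, 204, 205, 204, 204, 203, 200, 199, 197, 199, 207, 207, 193, 181, 168, 158, 156, 163, 160, 159, 158, 158, 157, 159, 159, 169, 191, 200, 199, 198, 199, 200, 202, 229, 250, 253, 253, 253, 253, 253, 253, 252, 241]
[253, 253, 253, 252, 252, 244, 188, 159, 182, 210, 200, 188, 196, 231, 241, 220, 206, 199] [253, 253, 253, 248, 209, 169, 176, 208, 225, 206, 201, 219, 245, 252, 253, 253, 253, 253]
[32, 31, 32, 31, 40, 92, 182, 190, 192, 193, 195, 195, 197, 198, 199, 197, 203, 205, 204, 208, 211, 217, 218, 220, 221, 224, 225, 225, 226, 225, 225, 226, 225, 205, 195, 252, 253, 253, 253, 253]
bar [(array([ 0.507 , -0.2359,  0.1417]), np.float64(0.0373)), (array([ 0.4809, -0.2242,  0.0374]), np.float64(0.0464))]
bar [(array([ 0.5258, -0.2325,  0.092 ]), np.float64(0.0001)), (array([ 0.462 , -0.2279,  0.088 ]), np.float64(0.0044))]
barc (array([ 0.4939384 , -0.2301545 ,  0.08932924]), np.float64(0.00229543858069524))
foot (array([ 0.48722525, -0.31976928,  0.05375768]), np.float64(0.0008048789724755225))
open (array([0.53832207, 0.06118151, 0.06361006]), np.float64(0.00020400587969191352)) plane [0.53918257 0.06168851 0.058     ] [0.53569    0.06527993 0.058     ]
home [ 0.53891296 -0.0588251   0.058     ] [ 0.5370715  -0.05711192  0.058     ]
tip tongue [0.54438349 0.10616952 0.054     ] scene tip [0.54339159 0.10804617 0.054     ]
tray [0.49607376 0.36580495]
tray [0.49674295 0.22775766]
tray [0.35015842 0.22241403]
tray [0.34901304 0.35774075]
rest [ 0.44966031 -0.20858782]
rest [ 0.5417884  -0.21890883]
rest [ 0.52825942 -0.37346288]
rest [ 0.43656168 -0.36137756]
```

Request:
arm_command(moves=[0,0,0,-7,0,0,0,-7,0,0,0,-7,0,0,0,-7,0,0,0,-7,0,0,0,-7,0,0,0,-7,0,0,0,-7,0,0,0,-7,0,0,0,-7,0,0,0,0], fingers=100, squeeze=5)

```text
time: 1.02
ee_pos: [0.1724, -0.6005, 0.2221]
eef_rot: [0.729, 0.684, 0.0, -0.0]
ft_force: [-0.5, 0.4, 0.0]
width: 0.0873
grip_force: 0.0
```

```bash
cat >> h.py <<'E'
def go(target,tool_y_az=None):
    "shift in tool axes (cm) to put TCP at target, and turn (deg) to bring tool y to an azimuth"
    s=r.read_state(); q=R.from_quat(s['eef_rot']); y=q.as_matrix()[:,1]; az=np.degrees(np.arctan2(y[1],y[0]))
    print('t',round(s['time'],2),'tcp',np.round(s['ee_pos'],4),'yaz',round(az,2),'w',round(s['width'],4),'grip',round(s['grip_force'],1),'F',np.round(s['ft_force'],1),'j7',round(s['joint_positions'][6],2))
    print('shift cm',np.round(100*q.inv().apply(np.array(target)-s['ee_pos']),2),end=' ')
    if tool_y_az is not None: print('turn',round((az-tool_y_az+180)%360-180,1))
    else: print()
E
python3 -c "
from h import *
go([.494,-.23,.17],-4.5)"
```

```text
t 1.02 tcp [ 0.1724 -0.6005  0.2221] yaz -3.64 w 0.0873 grip 0.0 F [-0.5  0.4  0. ] j7 1.1
shift cm [39.02 29.74  5.23] turn 0.9
```

Request:
arm_command(moves=[3.2,2.4,0,0.9,3.2,2.4,0,0,3.2,2.4,0,0,3.2,2.4,0,0,3.2,2.4,0,0,3.2,2.4,0,0,3.2,2.4,0,0,3.2,2.4,0,0,3.2,2.4,0,0,3.2,2.4,0,0,3.2,2.4,0,0,3.2,2.4,0,0])

```text
time: 2.02
ee_pos: [0.4926, -0.2405, 0.2226]
eef_rot: [0.738, 0.675, -0.0, 0.0]
ft_force: [0.3, -0.6, 0.2]
width: 0.0865
grip_force: 0.0
```

```bash
python3 -c "
from h import *
go([.494,-.23,.15],-4.5)"
```

```text
t 2.02 tcp [ 0.4926 -0.2405  0.2226] yaz -5.16 w 0.0865 grip 0.0 F [ 0.3 -0.6  0.2] j7 0.19
shift cm [1.06 0.05 7.26] turn -0.7
```

Request:
arm_command(moves=[1.0,0,3.6,0,0,0,3.6,0,0,0,3.6,0,0,0,0,0])

```text
time: 2.35
ee_pos: [0.4886, -0.2304, 0.1081]
eef_rot: [0.738, 0.675, -0.002, -0.005]
ft_force: [-2.0, 0.5, -0.7]
width: 0.0873
grip_force: 0.0
```

```bash
python3 - <<'E'
from h import *
go([.494,-.23,.07],-4.5)
s=r.camera('scene');t=r.camera('top')
cv2.imwrite('pics/a.png',np.hstack([crop(s,198,240,80,120,5),crop(t,385,220,80,120,5)]))
E
```

```text
t 2.35 tcp [ 0.4886 -0.2304  0.1081] yaz -5.06 w 0.0873 grip 0.0 F [-2.   0.5 -0.7] j7 0.14
shift cm [0.08 0.57 3.8 ] turn -0.6
```

View pics/a.png

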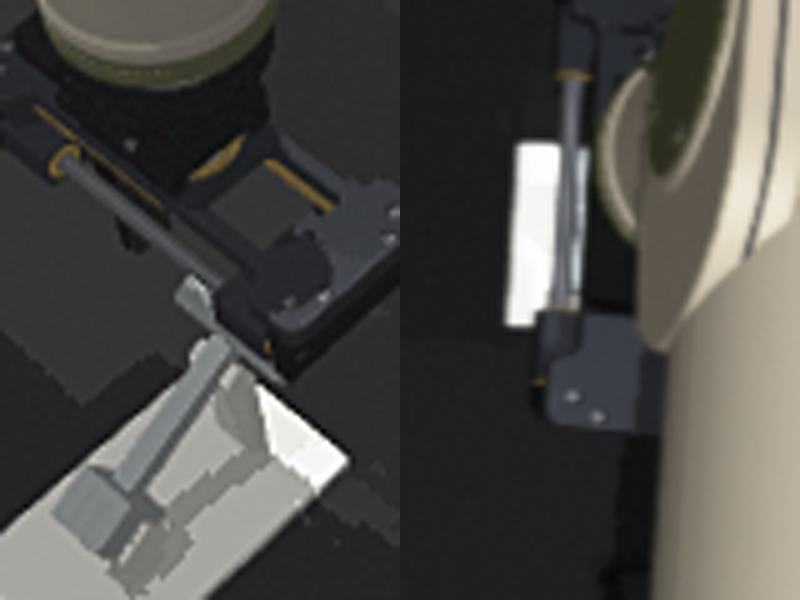

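The scene crop shows the gripper above the bar, with the bar's left end at tile (190,295). The fingers are mostly hidden by the gripper body. I'll descend gently and watch the force.

Request:
arm_command(moves=[0,0,0,0,0,0,0.5,0,0,0,0.5,0,0,0,0,0])

```text
time: 2.78
ee_pos: [0.4926, -0.2325, 0.1047]
eef_rot: [0.737, 0.676, -0.0, 0.0]
ft_force: [0.6, 0.9, 0.3]
width: 0.0869
grip_force: 0.0
```

```bash
python3 -c "
from h import *
go([.494,-.23,.07],-4.5)"
```

```text
t 2.78 tcp [ 0.4926 -0.2325  0.1047] yaz -4.92 w 0.0869 grip 0.0 F [0.6 0.9 0.3] j7 0.13
shift cm [0.26 0.12 3.47] turn -0.4
```

Request:
arm_command(moves=[0.25,0.1,0.7,0,0,0,0.7,0,0,0,0.7,0,0,0,0.7,0,0,0,0.7,0,0,0,0,0,0,0,0,0])

```text
time: 3.37
ee_pos: [0.4935, -0.2296, 0.069]
eef_rot: [0.736, 0.676, -0.0, -0.0]
ft_force: [-0.3, -0.4, 0.9]
width: 0.0868
grip_force: 0.0
```

Request:
arm_command(moves=[0,0,0,0,0,0,0,0,0,0,0,0,0,0,0,0,0,0,0,0,0,0,0,0], fingers=60, squeeze=6)

```text
time: 3.87
ee_pos: [0.4939, -0.2298, 0.0698]
eef_rot: [0.737, 0.676, 0.0, 0.0]
ft_force: [-0.1, 0.8, 1.0]
width: 0.0664
grip_force: 6.0
```

```bash
python3 -c "
from h import *
go([.494,-.23,.07],-4.5)"
```

```text
t 3.87 tcp [ 0.4939 -0.2298  0.0698] yaz -4.87 w 0.0664 grip 6.0 F [-0.1  0.8  1. ] j7 0.11
shift cm [-0.02  0.01 -0.02] turn -0.4
```

Request:
arm_command(moves=[0,0,-0.6,0,0,0,-0.8,0,0,0,-0.8,0,0,0,-0.8,0,0,0,-0.8,0,0,0,-0.8,0,0,0,-0.8,0,0,0,-0.8,0,0,0,-0.8,0,0,0,-0.8,0,0,0,-0.8,0,0,0,-0.8,0])

```text
time: 4.87
ee_pos: [0.4937, -0.2298, 0.1644]
eef_rot: [0.736, 0.676, -0.0, 0.0]
ft_force: [-0.0, -0.3, -1.2]
width: 0.066
grip_force: 6.0
```

```bash
python3 - <<'E'
from h import *
go([.494,-.23,.25],-4.5)
s=r.camera('scene')
cv2.imwrite('pics/b.png',crop(s,150,200,160,160,3.5))
E
```

```text
t 4.87 tcp [ 0.4937 -0.2298  0.1644] yaz -4.87 w 0.066 grip 6.0 F [-0.  -0.3 -1.2] j7 0.16
shift cm [-0.02  0.03 -8.56] turn -0.4
```

View pics/b.png

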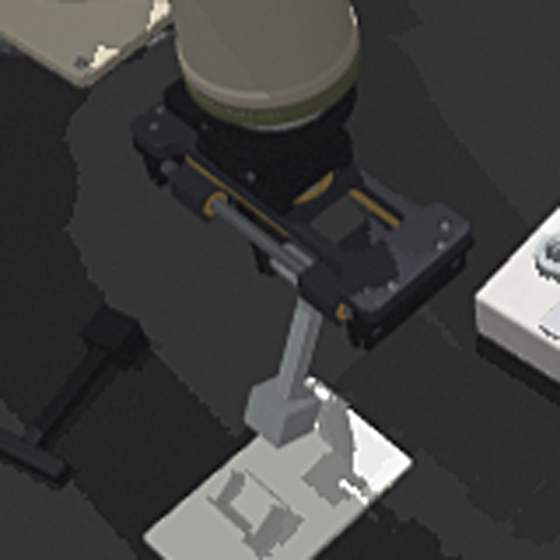

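```bash
python3 - <<'E'
from h import *
b=np.array([.4937,-.2298,.1834]); c,s=np.cos,np.sin
for th in range(30,95,10):
    d=np.array([0.09*0,-c(np.radians(th)),-s(np.radians(th))]); print(th,proj('scene',b+.096*d),proj('top',b+.096*d))
E
```

```text
30 [215.01007796 321.29798055] [463.35165376 261.54742013]
40 [219.47390366 321.51935973] [457.03554669 262.1650731 ]
50 [224.41143175 320.50013076] [450.11097108 262.67673479]
60 [229.66129449 318.32820802] [442.7656293  263.07394023]
70 [235.06895917 315.11343807] [435.18163052 263.35084308]
80 [240.48970946 310.9805205 ] [427.53476873 263.50383705]
90 [245.79005645 306.06353679] [419.99481081 263.53126289]
```

The key has pivoted to about 60° from level: its foot is at scene (230,317). I'll ease the grip to 3 N so it hangs nearer upright.

Request:
arm_command(moves=[0,0,0,0,0,0,0,0,0,0,0,0,0,0,0,0,0,0,0,0,0,0,0,0], squeeze=3)

```text
time: 5.42
ee_pos: [0.4936, -0.2298, 0.1632]
eef_rot: [0.737, 0.676, -0.0, -0.0]
ft_force: [-0.7, 0.4, -1.7]
width: 0.0662
grip_force: 3.0
```

```bash
cat >> h.py <<'E'
def foot(img,win):
    "centroid of largest key-grey blob in a window of the scene picture"
    x,y,w,h=win; c=img[y:y+h,x:x+w].astype(int); g=c.mean(2)
    m=((g>100)&(g<215)&(c[...,2]>=c[...,0])).astype(np.uint8)
    return m
E
python3 - <<'E'
from h import *
go([.494,-.23,.25],-4.5)
s=r.camera('scene')
cv2.imwrite('pics/c.png',crop(s,190,270,100,100,5))
E
```

```text
t 5.42 tcp [ 0.4936 -0.2298  0.1632] yaz -4.87 w 0.0662 grip 3.0 F [-0.7  0.4 -1.7] j7 0.16
shift cm [-0.02  0.04 -8.68] turn -0.4
```

View pics/c.png

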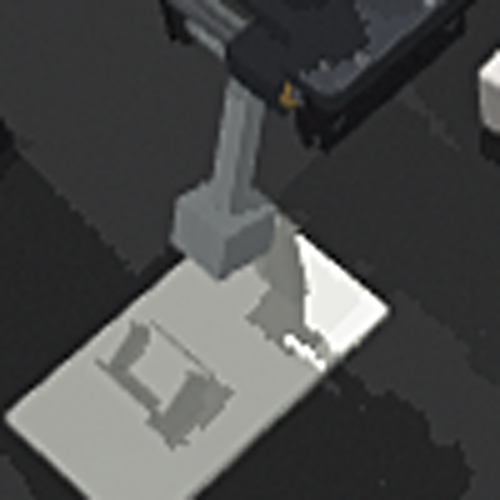

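Request:
arm_command(moves=[0,0,-0.7,0,0,0,-0.8,0,0,0,-0.8,0,0,0,-0.8,0,0,0,-0.8,0,0,0,-0.8,0,0,0,-0.8,0,0,0,0,0])

```text
time: 6.13
ee_pos: [0.4946, -0.23, 0.2207]
eef_rot: [0.736, 0.676, 0.0, 0.001]
ft_force: [-0.8, -0.5, -0.0]
width: 0.066
grip_force: 3.0
```

Request:
arm_command(moves=[0.5,0.3,0,0,1.0,0.3,0,0,1.5,0.3,0,0,2.0,0.3,0,0,2.5,0.3,0,0,3.0,0.4,0,0,3.5,0,0,0,4,0,0,0,4,0,0,0,4,0,0,0,3.5,0,0,0,0,0,0,3])

```text
time: 7.13
ee_pos: [0.5365, 0.0727, 0.2185]
eef_rot: [0.75, 0.661, 0.001, -0.001]
ft_force: [-0.4, 1.5, -2.3]
width: 0.0661
grip_force: 3.0
```

Request:
arm_command(moves=[0,0,0,0,0,0,0,0,0,0,0,0,0,0,0,0])

```text
time: 7.47
ee_pos: [0.5377, 0.0614, 0.2183]
eef_rot: [0.754, 0.657, -0.0, 0.0]
ft_force: [0.5, -0.1, -1.5]
width: 0.066
grip_force: 3.0
```

```bash
python3 - <<'E'
from h import *
go([.538,.0625,.21],-8)
s=r.camera('scene');t=r.camera('top')
cv2.imwrite('pics/d.png',np.hstack([crop(s,280,180,100,100,4),crop(t,240,200,100,100,4)]))
cv2.imwrite('pics/d_s.png',s[...,::-1])
p=r.read_state()['ee_pos']+np.array([0,0,.019])
print('foot body if upright',proj('scene',p-[0,0,.096])-[280,180])
for th in (-20,-10,10,20): print(th,(proj('scene',p+.096*np.array([-.14*0,np.sin(np.radians(th)),-np.cos(np.radians(th))]))-[280,180])*4)
E
```

```text
t 7.47 tcp [0.5377 0.0614 0.2183] yaz -7.92 w 0.066 grip 3.0 F [ 0.5 -0.1 -1.5] j7 -0.46
shift cm [0.11 0.01 0.83] turn 0.1
foot body if upright [59.59497372 39.47719217]
-20 [207.03408818 183.76252276]
-10 [222.52298991 172.63476163]
10 [254.20997188 140.03886252]
20 [269.63900508 119.51320785]
```

View pics/d.png

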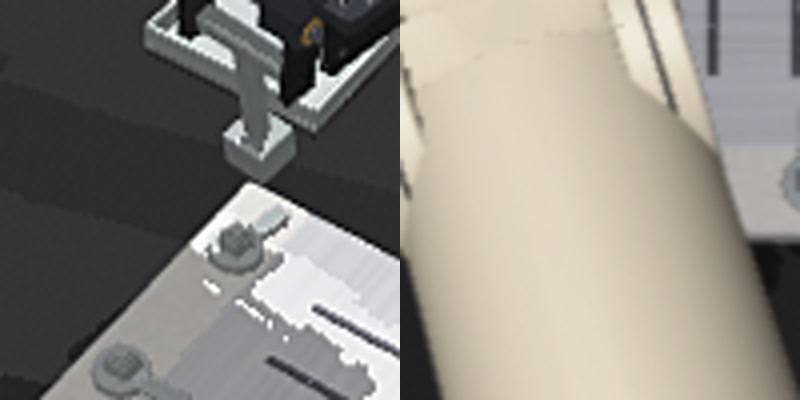

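The scene crop shows the key hanging nearly upright with its foot at tile (260,147), and the open screw's head at tile (237,238). I'll check the projection offset to get the tilt.

```bash
python3 - <<'E'
from h import *
f=lambda P:np.round((proj('scene',P)-[280,180])*4,1)
print('seat',f([.538,.0625,.058]),f([.538,.0625,.074]))
p=np.array([.5377,.0614,.2373]); a=np.radians(-7.92); x=np.array([np.cos(a),np.sin(a),0]); n=np.array([-x[1],x[0],0])
print('bar',f(p),'end-x',f(p-.033*x),f(p+.033*x))
for th in(-5,0,5,10,15):
    t=np.radians(th); z=np.array([0,0,1])*np.cos(t)-n*np.sin(t); y=n*np.cos(t)+np.array([0,0,1])*np.sin(t)
    o=p-.109*z
    print(th,'foot corners lo',[f(o+i*.015*x+j*.015*y).tolist() for i,j in((-1,-1),(1,-1),(1,1))],'hi',[f(o+.026*z+i*.015*x+j*.015*y).tolist() for i,j in((-1,-1),(1,-1),(1,1),(-1,1))])
E
```

```text
seat [233.3 249.1] [234.5 232.3]
bar [246.2  38. ] end-x [202.6   9.8] [291.1  67. ]
-5 foot corners lo [[191.0, 179.7], [228.2, 205.8], [261.7, 182.4]] hi [[194.9, 147.4], [232.7, 173.6], [266.8, 150.2], [229.1, 124.7]]
0 foot corners lo [[201.8, 173.4], [238.8, 199.4], [272.4, 173.0]] hi [[203.1, 143.1], [240.9, 169.1], [275.1, 142.7], [237.4, 117.3]]
5 foot corners lo [[212.5, 166.2], [249.5, 191.9], [283.0, 162.9]] hi [[211.5, 137.9], [249.2, 163.8], [283.4, 134.6], [245.7, 109.3]]
10 foot corners lo [[223.3, 158.0], [260.3, 183.6], [293.4, 152.1]] hi [[219.9, 132.0], [257.6, 157.7], [291.4, 125.9], [253.7, 100.7]]
15 foot corners lo [[234.0, 149.0], [271.0, 174.3], [303.6, 140.6]] hi [[228.3, 125.4], [266.0, 150.9], [299.3, 116.6], [261.5, 91.6]]
```

The key tilts about +10°, with the foot towards +y. A soft back-and-forth with a firm stop should swing it straight.

Request:
arm_command(moves=[0.4,0,0,0,0.8,0,0,0,0.8,0,0,0,0.8,0,0,0,0.8,0,0,0,0.8,0,0,0,0.8,0,0,0,0.6,0,0,0,0.2,0,0,0])

```text
time: 8.32
ee_pos: [0.5459, 0.1236, 0.2186]
eef_rot: [0.753, 0.658, 0.0, -0.0]
ft_force: [0.0, -0.1, -0.6]
width: 0.0662
grip_force: 3.0
```

Request:
arm_command(moves=[-0.4,0,0,0,-0.8,0,0,0,-1.2,0,0,0,-1.6,0,0,0,-2.0,0,0,0,0,0,0,0,0,0,0,0,0,0,0,0,0,0,0,0])

```text
time: 9.07
ee_pos: [0.5377, 0.063, 0.2186]
eef_rot: [0.754, 0.657, 0.0, 0.0]
ft_force: [0.2, 0.5, -2.1]
width: 0.0661
grip_force: 3.0
```

```bash
cat >> h.py <<'E'
def corners(tilts=(-10,-5,0,5,10),off=(280,180),k=4):
    "predicted scene pixels of near lower foot corners for tilts of the hanging key"
    st=r.read_state(); M=R.from_quat(st['eef_rot']).as_matrix(); x,n=M[:,1],M[:,0]; u=np.array([0,0,1.])
    p=st['ee_pos']-.019*M[:,2]
    for th in tilts:
        t=np.radians(th); z=u*np.cos(t)-n*np.sin(t); y=n*np.cos(t)+u*np.sin(t); o=p-.109*z
        print(th,[np.round((proj('scene',o+i*.015*x+j*.015*y)-off)*k).tolist() for i,j in((-1,-1),(1,-1),(1,1))])
E
python3 - <<'E'
from h import *
go([.538,.0625,.21],-8); corners()
s=r.camera('scene')
c=crop(s,280,180,100,100,4); cv2.imwrite('pics/e.png',c)
# foot: grey blob below the bar
g=cv2.cvtColor(s,cv2.COLOR_RGB2GRAY); 
sub=g[200:235,325:365]; m=(sub>85).astype(np.uint8); n,l,st,ce=cv2.connectedComponentsWithStats(m)
print([(s_.tolist(),np.round((c_+[325,200]-[280,180])*4,0).tolist()) for s_,c_ in zip(st[1:],ce[1:]) if s_[4]>20])
for rr in m: print(''.join('.#'[v] for v in rr))
E
```

```text
t 9.07 tcp [0.5377 0.063  0.2186] yaz -7.84 w 0.0661 grip 3.0 F [ 0.2  0.5 -2.1] j7 -0.46
shift cm [-0.05  0.04  0.86] turn 0.2
-10 [[182.0, 183.0], [219.0, 209.0], [253.0, 189.0]]
-5 [[193.0, 178.0], [230.0, 204.0], [263.0, 180.0]]
0 [[203.0, 171.0], [240.0, 197.0], [274.0, 171.0]]
5 [[214.0, 164.0], [251.0, 190.0], [285.0, 161.0]]
10 [[225.0, 156.0], [262.0, 182.0], [295.0, 150.0]]
[([5, 0, 35, 35, 605], [258.0, 146.0])]
.........################.........######
...........##############........#######
............#############.......########
............#############......########.
............#############....#########.#
............##############...########.##
............#######..###################
............#######....################.
............######.......#############..
............#######........##########...
............######...........#######....
............######.............####.....
...........#######...............#......
...........########.....................
.........###########....................
........#############...................
.......################.................
......##################................
......#################.................
......#################.................
.....##################.................
.....##################.................
.....##################.................
.....##################.................
.....##################.................
......###############...................
........##########..#...................
.........########..###..................
...........####..#######................
.............##.##########..............
............##.#############............
...........###################..........
..........######################........
.........########################.......
........###########################.....
```

The foot is now within about 2° of upright. Next I lower to just above the head and look.

Request:
arm_command(moves=[0.2,0,0.5,0,0,0,0.6,0,0,0,0.6,0,0,0,0.6,0,0,0,0.6,0,0,0,0.6,0,0,0,0.5,0,0,0,0.2,0,0,0,0,0,0,0,0,0])

```text
time: 9.95
ee_pos: [0.5381, 0.0646, 0.1766]
eef_rot: [0.754, 0.657, 0.0, 0.0]
ft_force: [0.3, 0.6, -2.2]
width: 0.066
grip_force: 3.0
```

```bash
python3 - <<'E'
from h import *
go([.538,.0625,.164],-8); corners((-6,-4,-2,0,2,4),(310,195),10)
s=r.camera('scene')
cv2.imwrite('pics/f.png',crop(s,310,195,60,60,10))
for P in ([.5375,.063,.074],[.5375,.063,.058]): print(np.round((proj('scene',P)-[310,195])*10))
E
```

```text
t 9.95 tcp [0.5381 0.0646 0.1766] yaz -7.87 w 0.066 grip 3.0 F [ 0.3  0.6 -2.2] j7 -0.48
shift cm [-0.2   0.02  1.26] turn 0.1
-6 [[177.0, 411.0], [267.0, 476.0], [348.0, 419.0]]
-4 [[187.0, 405.0], [277.0, 470.0], [358.0, 410.0]]
-2 [[197.0, 399.0], [287.0, 464.0], [369.0, 401.0]]
0 [[208.0, 393.0], [298.0, 457.0], [379.0, 392.0]]
2 [[218.0, 386.0], [308.0, 450.0], [389.0, 382.0]]
4 [[228.0, 378.0], [318.0, 442.0], [400.0, 372.0]]
[286. 429.]
[283. 471.]
```

View pics/f.png

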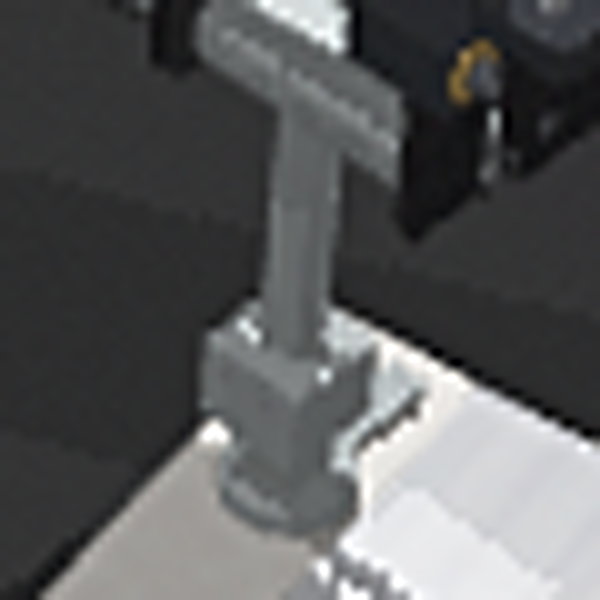

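The foot hangs nearly upright (lower corners at tile (203,402) and (372,395)) just above the open screw's flange (centre column 287). Its lateral alignment is within about 1 mm, so I descend gently.

Request:
arm_command(moves=[0,0,0.5,0,0,0,0.5,0,0,0,0.4,0,0,0,0.3,0,0,0,0,0,0,0,0,0])

```text
time: 10.5
ee_pos: [0.5379, 0.0645, 0.1593]
eef_rot: [0.754, 0.657, -0.0, -0.0]
ft_force: [-0.5, -0.2, -1.9]
width: 0.0659
grip_force: 3.0
```

```bash
python3 - <<'E'
from h import *
go([.538,.0625,.148],-8)
E
```

```text
t 10.5 tcp [0.5379 0.0645 0.1593] yaz -7.87 w 0.0659 grip 3.0 F [-0.5 -0.2 -1.9] j7 -0.49
shift cm [-0.2   0.04  1.13] turn 0.1
```

Request:
arm_command(moves=[0,0,0.3,0,0,0,0.3,0,0,0,0.2,0,0,0,0,0,0,0,0,0])

```text
time: 10.92
ee_pos: [0.538, 0.0645, 0.1514]
eef_rot: [0.754, 0.657, -0.0, -0.0]
ft_force: [0.3, 0.4, 1.5]
width: 0.066
grip_force: 3.0
```

```bash
python3 - <<'E'
from h import *
go([.538,.0625,.148],-8)
E
```

```text
t 10.92 tcp [0.538  0.0645 0.1514] yaz -7.87 w 0.066 grip 3.0 F [0.3 0.4 1.5] j7 -0.5
shift cm [-0.2   0.03  0.34] turn 0.1
```

Request:
arm_command(moves=[0.1,0,0.05,2,-0.1,0.1,0.05,-2,-0.1,-0.1,0.05,-2,0.1,0,0.05,2,0,0,0,0,0,0,0,0])

```text
time: 11.42
ee_pos: [0.538, 0.0645, 0.1497]
eef_rot: [0.754, 0.657, 0.0, 0.0]
ft_force: [-0.4, -0.8, 4.4]
width: 0.0659
grip_force: 3.0
```

```bash
python3 - <<'E'
from h import *
go([.538,.0625,.148],-8);corners((-4,-2,0,2,4),(310,195),10)
s=r.camera('scene')
cv2.imwrite('pics/g.png',crop(s,310,195,60,60,10))
E
```

```text
t 11.42 tcp [0.538  0.0645 0.1497] yaz -7.83 w 0.0659 grip 3.0 F [-0.4 -0.8  4.4] j7 -0.5
shift cm [-0.2   0.02  0.17] turn 0.2
-4 [[184.0, 477.0], [272.0, 541.0], [352.0, 481.0]]
-2 [[194.0, 471.0], [282.0, 535.0], [362.0, 472.0]]
0 [[204.0, 464.0], [292.0, 528.0], [372.0, 463.0]]
2 [[214.0, 457.0], [303.0, 521.0], [383.0, 453.0]]
4 [[225.0, 450.0], [313.0, 513.0], [393.0, 443.0]]
```

View pics/g.png

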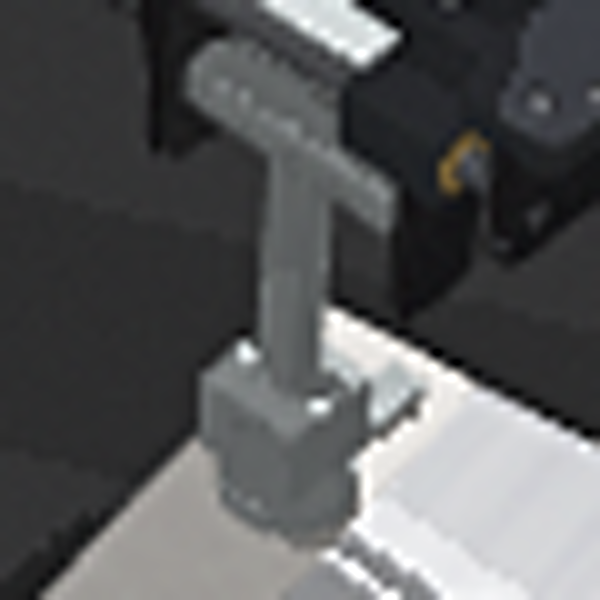

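The foot is resting on the step of the head, about 10 mm above the flange; its lower left corner is at tile (205,445), where 464 was expected. So it is a couple of mm off, probably along the view line. I'll lift slightly, shift 2 mm towards -y and probe.

Request:
arm_command(moves=[0,0,0,0,0,0,-0.3,0,-0.2,0,0,0,0,0,0,0,0,0,0.2,0,0,0,0,0], squeeze=4)

```text
time: 11.97
ee_pos: [0.5373, 0.0624, 0.1499]
eef_rot: [0.754, 0.657, -0.0, -0.0]
ft_force: [0.2, 0.9, -2.1]
width: 0.0658
grip_force: 4.0
```

Request:
arm_command(moves=[0,0,0.2,0,0,0,0,0])

```text
time: 12.13
ee_pos: [0.538, 0.0625, 0.1487]
eef_rot: [0.754, 0.657, 0.0, 0.0]
ft_force: [0.7, -0.2, 2.7]
width: 0.0657
grip_force: 4.0
```

Request:
arm_command(moves=[0,0,0.2,0,0,0,0,0])

```text
time: 12.3
ee_pos: [0.5381, 0.0625, 0.1469]
eef_rot: [0.754, 0.657, 0.0, 0.0]
ft_force: [-0.1, -0.1, 3.6]
width: 0.0651
grip_force: 4.1
```

Request:
arm_command(moves=[0,0,-0.4,0,0.03,0.18,0,0,0,0,0,0,0,0,0.3,0,0,0,0,0])

```text
time: 12.72
ee_pos: [0.5395, 0.0625, 0.1471]
eef_rot: [0.754, 0.657, -0.0, 0.0]
ft_force: [1.0, 0.1, -0.6]
width: 0.0654
grip_force: 4.1
```

Request:
arm_command(moves=[0,0,0.2,0,0,0,0,0])

```text
time: 12.88
ee_pos: [0.54, 0.0625, 0.1459]
eef_rot: [0.754, 0.657, 0.0, 0.0]
ft_force: [0.9, -1.0, 3.7]
width: 0.0655
grip_force: 4.2
```

```bash
python3 - <<'E'
from h import *
go([.538,.0625,.148],-8)
s=r.camera('scene');np.save('pics/h.npy',s)
g=cv2.cvtColor(s,cv2.COLOR_RGB2GRAY)
for y in range(195,250): print(y,' '.join('%3d'%v for v in g[y,326:354]))
E
```

```text
t 12.88 tcp [0.54   0.0625 0.1459] yaz -7.88 w 0.0655 grip 4.2 F [ 0.9 -1.   3.7] j7 -0.5
shift cm [-0.03 -0.2  -0.21] turn 0.1
195  43  66  72  78  94  76  66  21 125 239 245 226 223 142  68  63  20  14  22  27  35  38  39  29  40  84 161 240
196  21  38  53  68  74  81  88  55  73 135 147 235 248 220 178 141 225 165  57  15  24  32  38  37  35  27  62 133
197  20  29  33  44  64  71  76  91  70  68  89 133 147 237 244 217 230 226 219 107   8  20  29  33  37  38  30  42
198  21  30  29  29  37  52  66  71  78  84  67  72 102 132 147 234 240 223 228 221 163  55  15  27  33  38  39  36
199  20  30  28  23  20  21  48  57  68  74  89  69  72  90  92 132 147 234 242 226 225 224 110  10  26  33  35  38
200  20  27  28  24  56 106 103  77  42  62  74  79  86  68  73  83 100 130 147 235 244 232 231 186  23  33  33  34
201  23  29  25  59 104 106 106 102  97  46  56  67  75  88  73  71  80 100 100 132 148 244 255 104  21  33  35  34
202  23  27  44 111 106  99  99 103 105 100  75  41  62  73  78  88  66  78  87 102 103 121 124  36  26  32  35  33
203  24  26  57 107 106 135  98  98 101 105 
[... 4707 characters left out ...]
 211
244 157 155 155 156 160 158  94 122 100 100  99  99 100  91  91 101 103 105  94  97 253 220 221 214 210 212 212 212
245 156 156 156 156 157 159 115  99 114 134 100  98  99  93 102 102 102  99  87  98 148 224 212 210 211 211 212 214
246 155 155 155 155 157 159 156 121  97 104 109 100 102 100 102 103  97  94  93 115 230 237 231 231 208 210 213 216
247 155 155 155 155 156 157 160 158 139 105  96  93  98  98  95  94 101  98 117 201 245 235 232 234 229 233 213 215
248 155 155 155 156 155 154 157 160 159 154 133 138 102 106 105 110 118 115 133 154 248 235 233 233 234 236 211 212
249 157 155 155 156 154 153 155 156 158 160 159 161 156 114 114 112 111 129 136 140 254 243 237 235 235 236 234 233
```

Request:
arm_command(moves=[0,-0.1,0,0,0,0,0,0])

```text
time: 13.1
ee_pos: [0.5389, 0.0627, 0.1459]
eef_rot: [0.754, 0.657, 0.0, 0.0]
ft_force: [2.0, -1.1, 3.1]
width: 0.0656
grip_force: 4.3
```

Request:
arm_command(moves=[0,-0.1,0,0,0,0,0,0])

```text
time: 13.27
ee_pos: [0.5374, 0.0629, 0.1455]
eef_rot: [0.754, 0.657, -0.0, 0.0]
ft_force: [1.7, 0.6, 2.5]
width: 0.0657
grip_force: 4.0
```

Request:
arm_command(moves=[0,-0.1,0,0,0,0,0,0])

```text
time: 13.43
ee_pos: [0.5363, 0.063, 0.1454]
eef_rot: [0.754, 0.657, -0.0, -0.0]
ft_force: [0.9, -0.6, 2.3]
width: 0.0657
grip_force: 4.0
```

Request:
arm_command(moves=[0,-0.1,0,0,0,0,0,0])

```text
time: 13.6
ee_pos: [0.5353, 0.0632, 0.1455]
eef_rot: [0.754, 0.657, -0.0, -0.0]
ft_force: [2.0, -1.9, 1.0]
width: 0.0655
grip_force: 3.9
```

Request:
arm_command(moves=[0,-0.1,0,0,0,0,0,0])

```text
time: 13.77
ee_pos: [0.5344, 0.0633, 0.1455]
eef_rot: [0.754, 0.657, -0.0, 0.0]
ft_force: [1.3, 0.2, 1.5]
width: 0.0657
grip_force: 3.9
```

```bash
python3 - <<'E'
from h import *
s=np.load('pics/h.npy')
for p in ((338.1,233),(339.6,238.5),(330.2,232.5),(346.3,233.3)): print('foot top',p,plane('scene',p,.094)[:2].round(4))
a=np.radians(np.arange(0,360,2))
def ell(c,z,rad): 
    q=np.array([proj('scene',[c[0]+rad*np.cos(t),c[1]+rad*np.sin(t),z]) for t in a]); return q[:,0].min(),q[:,0].max(),q[:,1].min(),q[:,1].max()
for c in ((.5375,.063),(.5357,.0653),(.539,.0617)): print(c,np.round(ell(c,.058,.018),1),np.round(ell(c,.050,.018),1))
# scene0 flange numbers
g=cv2.cvtColor(cv2.imread('pics/scene0.png'),cv2.COLOR_BGR2GRAY)
for y in range(232,252): print(y,' '.join('%3d'%v for v in g[y,328:350]))
E
```

```text
foot top (338.1, 233) [0.5368 0.0603]
foot top (339.6, 238.5) [0.55   0.0477]
foot top (330.2, 232.5) [0.5203 0.0501]
foot top (346.3, 233.3) [0.5536 0.0716]
(0.5375, 0.063) [331.1 345.4 236.7 247.5] [331.  345.2 238.8 249.6]
(0.5357, 0.0653) [331.1 345.3 235.9 246.6] [331.  345.2 237.9 248.7]
(0.539, 0.0617) [331.3 345.6 237.3 248.1] [331.2 345.5 239.4 250.2]
232  51  52  51  51  48  38  43 197 255 249 243 241 240 241 241 241 243 245 232 230 214 209
233  51  52  51  47  40  45 196 255 249 244 242 241 241 241 241 242 244 229 215 212 211 215
234  51  51  50  41  35 141 255 250 244 243 243 243 243 243 243 245 236 214 211 212 218 222
235  51  50  42  35 141 255 253 246 245 246 235 228 243 246 231 232 216 211 215 219 224 236
236  48  42  36 141 255 254 248 237 241 224 218 214 221 241 228 217 211 218 222 227 221 121
237  41  36 138 255 254 244 236 197 195 192 222 221 221 169 239 221 219 225 243 134 113 105
238  37 134 255 253 242 226 229 152 192  99 171 231 134 158 145 198 227 231 120  85 105 255
239 133 255 252 246 228 222 169 123 126 153 157 120 148  99 148 162 230 158  93 235 252 251
2
[... 402 characters left out ...]
 223 225  98  96 228 235 231 234 169  85 255 236 238 232
245 240 241 243 252  87  96 160 225 239 239 224 227 238 235 240 172  88 192 243 238 232 230
246 239 240 242 248 251  96  87 117 160 162 193 190 185 183 119  85  87 255 245 232 230 230
247 239 240 240 243 251 254 117  90  91  92 106 101  95  88  67  86 255 248 234 230 230 231
248 240 240 240 239 243 251 252 131 114 119 101  79  84 228 255 250 245 234 231 230 232 232
249 240 240 239 239 240 242 248 247 252 254 255 254 250 251 249 240 233 232 231 232 232 233
250 240 240 240 239 240 241 242 244 245 246 246 246 245 244 240 232 230 232 232 231 232 234
251 240 241 241 241 241 241 241 242 241 240 240 241 243 235 233 231 231 232 232 232 234 234
```

Measured in the scene camera's own frame, the foot sits about 3.5 mm too far towards -y. I'll lift, correct and probe again.

Request:
arm_command(moves=[0,0,-0.4,0,0.17,0.15,0,0,0.17,0.15,0,0,0,0,0,0,0,0,0.3,0,0,0,0,0])

```text
time: 14.27
ee_pos: [0.5379, 0.0663, 0.1462]
eef_rot: [0.754, 0.657, -0.0, -0.0]
ft_force: [-0.4, 0.8, 0.9]
width: 0.0657
grip_force: 4.1
```

Request:
arm_command(moves=[0,0,0.15,0,0,0,0,0])

```text
time: 14.43
ee_pos: [0.5385, 0.0663, 0.1455]
eef_rot: [0.754, 0.657, 0.001, 0.0]
ft_force: [1.4, -0.3, 3.6]
width: 0.0663
grip_force: 4.0
```

Request:
arm_command(moves=[0,0,0.15,0,0,0,0,0])

```text
time: 14.6
ee_pos: [0.5387, 0.0663, 0.1441]
eef_rot: [0.754, 0.657, 0.001, 0.001]
ft_force: [1.1, -0.5, 4.8]
width: 0.0658
grip_force: 4.0
```

```bash
python3 - <<'E'
from h import *
s=r.camera('scene');np.save('pics/i.npy',s);g=cv2.cvtColor(s,cv2.COLOR_RGB2GRAY)
for y in range(228,250): print(y,' '.join('%3d'%v for v in g[y,328:350]))
print(g[205:232,340:342].tolist())
E
```

```text
228  46  44  46  45  44  44  38  31  59  98 102 100  99  90  86 121 246 244 240 242 171  53
229  45  45  45  44  44  38  39 140 234 101 100 101  99  91  87 115 207 224 236 239 240 243
230  45  44  45  42  37  34 102 140 253  97  98  99  99  90  89 120 201 195 209 228 236 233
231  45  45  43  41  87 129 128 128 158 100  98 101 100  91  89  95 117 196 191 195 211 195
232  45  44  44  59 129 137 133 128 128 101  97 100  96  91 108  90  93 210 203 196 147 188
233  44  43  42  58 110 121 134 129 129 125  99 105  93  89  93  88  89 119 119 131  89 199
234  44  44  41  58 105 102 110 125 131 131 125 128 118 123  98 237 118  88  87  90  85 209
235  46  45  39  55 105  92  97  95 128 132 129 129 128 129 128 253 160  86  89  88  92 223
236  43  39  37  79 102  98 100  95 103 110 131 130 130 130 128 145 104  89  92  89 107 126
237  39  36  89 151  98  99  99  97  98  99 111 128 134 132 115  90  89  91  91  87  93 113
238  35  89 164 151  92  98 100  98  98  91  99 104 110  97  95  90  92  90  88  79  92 243
239  88 160 167 161  97  93  98  98  99  98  98 100  99  91  91  92  93  87  79 116 200 
[... 507 characters left out ...]
  95 102 102 101 103 100  91 108 101  94 222 233
246 154 155 156 159 155 121  96 103 115 122 122  99 102 104  94  94  99 117 103 210 238 235
247 155 155 156 156 161 158 138 104  95  96 102  97  94  93  99 100 115 117 252 243 237 234
248 155 155 155 154 156 160 158 155 132 137 121 102  99 106 115 109 102 132 173 251 243 237
249 154 156 154 153 155 156 159 159 158 161 160 156 156 155 118 231 253 131 132 164 164 250
[[105, 100], [99, 102], [97, 97], [131, 98], [112, 125], [100, 105], [96, 98], [90, 100], [94, 88], [96, 93], [97, 93], [95, 93], [93, 92], [96, 92], [97, 92], [96, 93], [95, 93], [96, 92], [96, 93], [96, 92], [100, 92], [101, 90], [101, 90], [99, 90], [99, 91], [99, 90], [100, 91]]
```

```bash
python3 - <<'E'
from h import *
for lab,L,N,Q in(('h',(330.0,232.7),(339.6,238.5),(346.5,233.5)),('i',(331.3,232.2),(340.7,237.9),(348.2,233.2))):
  for z in(.084,.090,.094,.097):
    P=[plane('scene',p,z)[:2] for p in(L,N,Q)]
    m=(P[0]+P[2])/2; e=P[2]-P[1]; f=P[1]-P[0]
    print(lab,z,m.round(4),'sides',np.linalg.norm(f).round(4),np.linalg.norm(e).round(4),'az',np.degrees(np.arctan2(f[1],f[0])).round(1),np.degrees(np.arctan2(e[1],e[0])).round(1))
b=[.5387,.0663]
print('bar scene pred', proj('scene',[b[0],b[1],.068+.109]), 'stem vertical cols', proj('scene',[.5357,.0655,.17]),proj('scene',[.5357,.0655,.095]))
E
```

```text
h 0.084 [0.5326 0.068 ] sides 0.0301 0.0243 az -3.1 79.5
h 0.09 [0.5354 0.0634] sides 0.0298 0.0241 az -3.1 79.5
h 0.094 [0.5373 0.0603] sides 0.0297 0.024 az -3.1 79.5
h 0.097 [0.5387 0.058 ] sides 0.0296 0.0239 az -3.1 79.5
i 0.084 [0.5348 0.0713] sides 0.0295 0.0248 az -3.3 75.5
i 0.09 [0.5376 0.0667] sides 0.0293 0.0246 az -3.3 75.5
i 0.094 [0.5395 0.0636] sides 0.0291 0.0245 az -3.3 75.5
i 0.097 [0.5409 0.0613] sides 0.029 0.0244 az -3.3 75.5
bar scene pred [341.79439272 207.84734666] stem vertical cols [340.3874723  209.63580041] [338.92158978 231.27389633]
```

Request:
arm_command(moves=[0,0,-0.5,0,0.07,-0.2,0,0,0.06,-0.2,0,0,0,0,0,0,0,0,0.2,0,0,0,0,0])

```text
time: 15.15
ee_pos: [0.5338, 0.0679, 0.146]
eef_rot: [0.754, 0.657, -0.0, -0.0]
ft_force: [-0.3, 0.9, -1.1]
width: 0.0657
grip_force: 4.0
```

Request:
arm_command(moves=[0,0,0.15,0,0,0,0,0])

```text
time: 15.32
ee_pos: [0.534, 0.068, 0.1446]
eef_rot: [0.754, 0.657, -0.0, -0.0]
ft_force: [0.0, -0.0, -0.8]
width: 0.0661
grip_force: 4.0
```

Request:
arm_command(moves=[0,0,0.15,0,0,0,0,0])

```text
time: 15.48
ee_pos: [0.5341, 0.068, 0.1433]
eef_rot: [0.754, 0.657, -0.0, -0.0]
ft_force: [-0.6, -0.5, -2.3]
width: 0.0654
grip_force: 4.0
```

```bash
python3 - <<'E'
from h import *
go([.5357,.0655,.15])
s=r.camera('scene');np.save('pics/j.npy',s);g=cv2.cvtColor(s,cv2.COLOR_RGB2GRAY)
for y in range(212,250,1): print(y,' '.join('%3d'%v for v in g[y,328:350]))
E
```

```text
t 15.48 tcp [0.5341 0.068  0.1433] yaz -7.87 w 0.0654 grip 4.0 F [-0.6 -0.5 -2.3] j7 -0.51
shift cm [-0.23  0.2  -0.67] 
212  53  53  52  52  53  52  49  49 104  98  95  97  89  96  98 101 108 112 103  49  27  32
213  51  53  52  52  52  51  51  50 107  97  95  99  93  95  94 100 101 106 109 109  79  29
214  51  53  53  51  53  52  50  49 108  96  95  98  94  94 101  61  90 103 104 110  85  24
215  51  52  52  52  51  52  50  48 108  96  96  98  93  95 108  43  54  79 105 109  86  19
216  54  53  52  52  53  51  49  49 108  95  94  98  94  96  91  43  47  53  67  94  90  23
217  46  45  55  52  54  53  50  49 108  95  94  96  94  97  85  46  50  49  51  59  57  25
218  46  44  47  45  46  53  50  48 108  96  94  98  93  95  85  44  50  51  50  51  35  26
219  46  44  45  44  46  45  44  44 109  94  93  97  93  96  86  45  51  52  53  54  33  26
220  46  45  46  45  46  45  44  42 109  94  93  97  93  96  86  46  52  54  53  55  35  25
221  45  46  45  46  43  44  41  43 109  95  95  96  93  96  86  39  44  46  52  57  28  22
222  44  44  46  45  44  45  43  44 111  95  94  95  93  95
[... 1816 characters left out ...]
  96 100 100  95  92  95 100 101  95  99 251 234 230 213
243 157 158 159 141 119 137 136  93  97  98  99  96  97 102 105 102  95 102 254 235 214 222
244 155 156 159 158  92 125 137 131 130  95  97  97 101 103 102 103  95  81 148 226 241 210
245 154 156 157 159 114  98 118 137 136 130 129  99 101 101 102  99  83 100 215 243 235 229
246 155 155 156 159 156 121  96 102 114 121 129  98 122 116  94  90 103 248 255 238 232 232
247 155 155 156 156 160 158 138 104  94  95 102  95  96  90  92  92 112 206 252 241 236 234
248 155 155 156 154 155 160 159 154 132 137 121 100  95 128 146 144 132 140 161 162 249 241
249 154 156 155 154 155 156 158 160 158 160 159 154 160 255 255 235 250 123 124 127 163 166
```

No contact now at the old contact depth, and the columns line up. I'll keep lowering.

Request:
arm_command(moves=[0,0,0.2,0,0,0,0,0])

```text
time: 15.7
ee_pos: [0.534, 0.068, 0.1412]
eef_rot: [0.754, 0.657, -0.0, -0.0]
ft_force: [-0.2, -0.6, -2.5]
width: 0.0659
grip_force: 4.0
```

Request:
arm_command(moves=[0,0,0.2,0,0,0,0,0])

```text
time: 15.87
ee_pos: [0.534, 0.068, 0.1392]
eef_rot: [0.754, 0.657, -0.0, -0.0]
ft_force: [-0.4, 0.4, -1.6]
width: 0.0661
grip_force: 4.0
```

Request:
arm_command(moves=[0,0,0.2,0,0,0,0,0])

```text
time: 16.03
ee_pos: [0.534, 0.068, 0.1372]
eef_rot: [0.754, 0.657, -0.0, -0.0]
ft_force: [-0.7, -1.0, -0.9]
width: 0.0657
grip_force: 4.0
```

Still free after 6 mm, so it is entering. Continue to the flange.

Request:
arm_command(moves=[0,0,0.2,0,0,0,0,0])

```text
time: 16.2
ee_pos: [0.5341, 0.068, 0.1352]
eef_rot: [0.754, 0.657, -0.0, -0.0]
ft_force: [0.3, -0.2, -1.3]
width: 0.0656
grip_force: 4.0
```

Request:
arm_command(moves=[0,0,0.2,0,0,0,0,0])

```text
time: 16.37
ee_pos: [0.5347, 0.0683, 0.1339]
eef_rot: [0.754, 0.657, 0.001, 0.0]
ft_force: [0.6, 0.9, 1.5]
width: 0.0658
grip_force: 4.0
```

Request:
arm_command(moves=[0,0,0.2,0,0,0,0,0])

```text
time: 16.53
ee_pos: [0.5348, 0.0683, 0.132]
eef_rot: [0.754, 0.657, 0.001, 0.0]
ft_force: [1.1, 1.1, 3.4]
width: 0.0659
grip_force: 4.0
```

```bash
python3 - <<'E'
from h import *
go([.5357,.0655,.15])
s=r.camera('scene');np.save('pics/k.npy',s);g=cv2.cvtColor(s,cv2.COLOR_RGB2GRAY)
for y in range(226,252,1): print(y,' '.join('%3d'%v for v in g[y,328:350]))
E
```

```text
t 16.53 tcp [0.5348 0.0683 0.132 ] yaz -7.86 w 0.0659 grip 4.0 F [1.1 1.1 3.4] j7 -0.52
shift cm [-0.27  0.13 -1.79] 
226  45  46  44  44  46  45  42  42 116 102 101  97  91  88 140 255 175  53  21  36  23  22
227  46  46  43  44  45  45  43  42 116 102 102  97  89  85 131 252 240 243 174  62  15  20
228  45  45  46  45  47  45  39  40 117 102 102  97  88  87 168 243 235 239 242 185   0   9
229  45  45  45  45  43  39  35  51 108 102 102  97  88  87 176 244 233 231 235 242 186   0
230  45  44  44  44  40  41 120  87 100 101 100  96  88  86 149 230 235 230 229 237 245  89
231  46  45  43  39  36  80 140 238  93 100 100  96  90  89 141 202 213 228 235 235 225 179
232  45  42  39  36 104 127 131 159  92  98 100  95  90  88 100 205 197 197 193 213 190 185
233  44  42  66 133 133 132 129 128 120  98 100  94  90  91  90 118 114 200 190 169 189 190
234  44  41  75 127 136 131 129 128 128 110  97  91 108  94  95  92  95 210 149 114 199 196
235  44  42  74 106 114 125 129 130 130 128 100 107 129  90  91  93  93 120  93 138 206 210
236  43  40  72  96 101  95 119 132 130 130 125 126 130 132 24
[... 709 characters left out ...]
 104  98 100  93  91  91  98 103 112  84 112 230 221 212
245 155 155 157 158 115  98 119 135 133 114  99  91  92 100 103 114  86 107 247 248 233 230
246 154 156 156 159 155 121  97 103 115 118 113  99 121 117  91  90 107 255 172 248 238 235
247 155 155 155 157 160 159 138 104  95  98 100  94  97  87  86  88 146 183 124 165 249 242
248 155 155 155 154 156 159 159 154 132 138 121 100  96 142 255 145 238 247 127 130 163 164
249 155 155 154 154 155 156 159 160 158 159 159 156 151 164 255 169 164 255 126 130 130 129
250 155 155 155 155 155 155 158 158 158 158 158 159 157 155 189 141 132 168 138 250 125 130
251 155 155 157 156 156 157 157 157 156 155 155 157 158 146 140 138 138 136 144 255 252 254
```

```bash
python3 - <<'E'
from h import *
a=np.radians(-7.9); x=np.array([np.cos(a),np.sin(a)]); n=np.array([-x[1],x[0]])
for z in(.058,.061,.064,.068):
  c=np.array([.5357,.0655])
  for lab,dz in(('bot',0),('top',.026)):
    print(z,lab,[np.round(proj('scene',[*(c+.015*(i*x+j*n)),z+dz]),1).tolist() for i,j in((-1,-1),(1,-1),(1,1))])
E
```

```text
0.058 bot [[329.9, 241.2], [338.6, 247.6], [346.6, 241.1]]
0.058 top [[330.2, 234.3], [339.1, 240.7], [347.3, 234.2]]
0.061 bot [[329.9, 240.4], [338.7, 246.8], [346.7, 240.3]]
0.061 top [[330.2, 233.5], [339.2, 239.9], [347.3, 233.4]]
0.064 bot [[329.9, 239.6], [338.8, 246.0], [346.8, 239.5]]
0.064 top [[330.2, 232.7], [339.2, 239.1], [347.4, 232.6]]
0.068 bot [[330.0, 238.6], [338.8, 245.0], [346.9, 238.5]]
0.068 top [[330.3, 231.6], [339.3, 238.0], [347.5, 231.5]]
```

The foot is now about 4–5 mm from the flange, inside the straight part of the head, leaning slightly with its +y side lower. I'll move the bar back towards -y to straighten it, with a small wiggle.

Request:
arm_command(moves=[-0.1,0,0.02,0,-0.1,0,0.02,0,-0.1,0,0.02,0,0,0,0,0], squeeze=3)

```text
time: 16.92
ee_pos: [0.5338, 0.0647, 0.131]
eef_rot: [0.754, 0.657, 0.0, 0.0]
ft_force: [0.6, 0.0, 4.3]
width: 0.0658
grip_force: 3.0
```

Request:
arm_command(moves=[0,0.1,0.03,3,0,0,0.02,0,0,0,0.02,-3,0,0,0.02,-3,0,0,0.02,0,0,0,0,3])

```text
time: 17.42
ee_pos: [0.5346, 0.0649, 0.1296]
eef_rot: [0.754, 0.657, -0.0, -0.0]
ft_force: [0.5, 0.4, 3.0]
width: 0.0657
grip_force: 3.0
```

```bash
python3 - <<'E'
from h import *
go([.5357,.0655,.15])
s=r.camera('scene');np.save('pics/l.npy',s);g=cv2.cvtColor(s,cv2.COLOR_RGB2GRAY)
for y in range(228,250,1): print(y,' '.join('%3d'%v for v in g[y,328:350]))
E
```

```text
t 17.42 tcp [0.5346 0.0649 0.1296] yaz -7.84 w 0.0657 grip 3.0 F [0.5 0.4 3. ] j7 -0.51
shift cm [ 0.08  0.1  -2.04] 
228  45  44  46  45  44  43  41  68  99  95  92  92  87  87 205 238 234 242 255  51  16  18
229  46  45  44  45  45  39  37  68 105  99 100  92  87  86 205 238 231 235 252  24   9  17
230  44  46  45  44  40  33  58  94 103 101 100  90  87  91 232 239 231 232 245  66   0   2
231  45  45  44  40  40 122 189  87  99  99  99  91  88  89 206 212 227 235 242 244  78   0
232  46  44  39  36  81 137 247 156  95  99  99  91  89  89 202 190 194 223 220 220 172 184
233  44  41  39 107 128 130 156 132  94  99 100  91  90  93 211 198 192 197 194 193 189 195
234  44  43 104 136 134 130 126 127 107  97  98  91  89  79 119 119 208 200 145 168 197 196
235  42  42  92 117 128 131 129 128 129 111  96  87  72  86  89  90 121 114  91 173 201 208
236  43  41  90 103 103 118 134 131 131 127 106 125 128 237 120  92  91  85  86 182 198 115
237  41  37  85  94  99  91 107 126 131 130 126 129 133 254 161  88  91  90  85 117 115 106
238  36  89 115  96 100  95  98 103 122 133 131 130 127 145 10
[... 341 characters left out ...]
  99  99 101  93  93  92  92  91  91 103 255 237 230 212
243 158 159 160 143 116 121  94  97  98 100 100  92  91  93  92  95  95  89 151 238 216 242
244 155 156 159 158  93 126 133 104  97  99 100  93  92  92  96 102 110  93 240 221 221 218
245 155 155 157 159 115  99 120 134 113  97 100  91  92  99 103 114  84  99 230 219 211 209
246 154 155 156 159 155 121  96 105 111 105  99  94 100 103  95  92 106 255 252 234 231 208
247 155 155 156 156 160 158 139 104  96  96  99  94  94  91  96  94 152 216 251 241 237 233
248 154 155 155 154 156 159 159 155 133 138 121 101  96  98 109 148 139 137 160 163 249 243
249 155 156 155 153 154 156 158 160 158 160 159 155 161 255 151 238 247 120 124 126 163 166
```

The foot is engaged 6 mm or more on the straight square and close to the flange. I release it so it can settle.

Request:
arm_command(moves=[0,0,0,0,0,0,0,0,0,0,0,0,0,0,0,0,0,0,0,0,0,0,0,0], fingers=100)

```text
time: 17.97
ee_pos: [0.5347, 0.0649, 0.1297]
eef_rot: [0.754, 0.657, -0.0, -0.0]
ft_force: [0.1, 0.3, -0.2]
width: 0.0865
grip_force: 0.0
```

```bash
python3 - <<'E'
from h import *
go([.5357,.0655,.15])
s=r.camera('scene');np.save('pics/m.npy',s);g=cv2.cvtColor(s,cv2.COLOR_RGB2GRAY)
for y in range(228,250,1): print(y,' '.join('%3d'%v for v in g[y,328:350]))
E
```

```text
t 17.97 tcp [0.5347 0.0649 0.1297] yaz -7.86 w 0.0865 grip 0.0 F [ 0.1  0.3 -0.2] j7 -0.51
shift cm [ 0.07  0.09 -2.03] 
228  45  45  46  46  44  45  43  42  87  98  94  96  90  86 126 247 236 239 238 242 172  56
229  46  46  47  45  45  42  40  38  90  96  94  95  90  86 130 246 233 230 231 237 242 252
230  45  45  45  43  42  34  30  62 109 102 101  97  89  85 134 248 233 227 227 229 237 249
231  46  44  44  40  37  90 199  82 106 102 101  98  89  87 141 220 228 233 231 232 222 206
232  47  44  40  38  81 133 248 232  94 100 101  96  90  88 143 194 194 222 216 209 192 194
233  45  42  39  84 129 128 154 155  92  99 102  95  89  89 142 198 188 192 190 188 186 197
234  44  42  74 127 134 129 127 125 108  97 100  95  90  91 106 209 200 195 192 166 197 198
235  43  41  76 102 121 132 129 127 127 118 104  89  91  92  90 120 118 204 133 143 202 210
236  42  41  74 101 105 111 123 130 130 128 126  98 127 125  87  87  87 117  88 148 200 115
237  40  39  99 104 101  98 103 126 129 128 129 126 131 137 238 144  87  88  83 109 115 107
238  35  87 117  99 102  98  98 104 118 131 132 131 132 122
[... 344 characters left out ...]
 100 100 102  95  92  93  93  92  87  97 250 239 231 212
243 156 156 157 141 117 114  96  99 100 101 100  95  92  93  93  93  94 104 255 238 219 241
244 155 156 160 159  93 124 121 105  98 100 100  92  92  92  97 102  95  86 153 224 222 218
245 155 156 157 159 116  98 118 135 113 100 102  91  92  96 102 115  84  94 112 227 213 209
246 155 155 156 159 155 121  96 104 112 104 101  91  97 103  94  93 101 249 254 238 231 208
247 156 155 154 156 161 158 139 105  96  95  95  95  93  91  96  95 152 205 253 242 238 233
248 156 156 155 155 156 159 158 155 132 138 121 100  97  98 110 148 141 137 161 162 249 243
249 155 155 154 154 154 155 158 160 158 160 160 155 162 255 151 239 246 121 124 129 164 165
```

Nothing changed on release, so the key was already seated and now stands by itself. I'll raise, turn 90° and look.

Request:
arm_command(moves=[0,0,-0.8,0,0,0,-1.5,0,0,0,-2,0,0,0,-2,0,0,0,-1.7,0,0,0,-0.5,0,0,0,0,-7,0,0,0,-7,0,0,0,-7,0,0,0,-7,0,0,0,-7,0,0,0,-7])

```text
time: 19.02
ee_pos: [0.5345, 0.065, 0.2146]
eef_rot: [0.466, 0.885, -0.0, -0.0]
ft_force: [0.9, -0.7, 0.3]
width: 0.0873
grip_force: 0.0
```

Request:
arm_command(moves=[0,0,0,-7,0,0,0,-7,0,0,0,-7,0,0,0,-7,0,0,0,-7,0,0,0,-7,0,0,0,-6,0,0,0,0,0,0,0,0])

```text
time: 19.77
ee_pos: [0.5346, 0.0648, 0.2146]
eef_rot: [0.07, 0.998, 0.0, -0.0]
ft_force: [0.2, -0.5, 0.2]
width: 0.0867
grip_force: 0.0
```

```bash
python3 - <<'E'
from h import *
go([.5357,.0655,.15],82)
s=r.camera('scene');np.save('pics/n.npy',s)
cv2.imwrite('pics/n.png',crop(s,310,190,60,60,10))
f=lambda P:np.round((proj('scene',P)-[310,190])*10).tolist()
for c in((.5346,.0649),(.5357,.0655)):
    print(c,f([*c,.167]),[f([c[0]+k*.99*.033,c[1]-k*.139*.033,.167]) for k in(-1,1)])
E
```

```text
t 19.77 tcp [0.5346 0.0648 0.2146] yaz 81.93 w 0.0867 grip 0.0 F [ 0.2 -0.5  0.2] j7 1.05
shift cm [-0.1   0.08  6.46] turn -0.1
(0.5346, 0.0649) [298.0, 205.0] [[195.0, 135.0], [404.0, 276.0]]
(0.5357, 0.0655) [303.0, 205.0] [[200.0, 136.0], [409.0, 277.0]]
```

View pics/n.png

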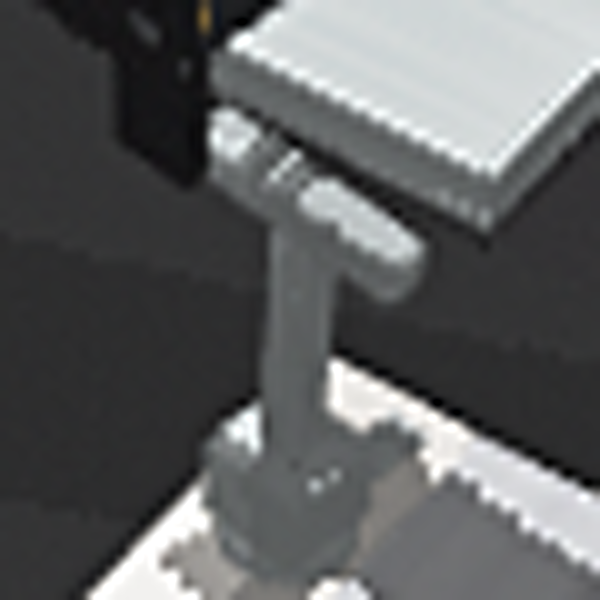

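The key stands upright on the open screw, its bar centred at tile (312,198), free of the gripper. Descend over the crossbar and grip across it.

Request:
arm_command(moves=[-0.15,0.1,0.6,0,0,0,1,0,0,0,1,0,0,0,1,0,0,0,1,0,0,0,1,0,0,0,0.6,0,0,0,0.4,0,0,0,0,0])

```text
time: 20.57
ee_pos: [0.536, 0.0657, 0.1479]
eef_rot: [0.069, 0.998, -0.0, -0.001]
ft_force: [-0.8, 0.5, 0.6]
width: 0.087
grip_force: 0.0
```

Request:
arm_command(moves=[0,0,0,0,0,0,0,0,0,0,0,0,0,0,0,0,0,0,0,0,0,0,0,0,0,0,0,0,0,0,0,0,0,0,0,0,0,0,0,0], fingers=0, squeeze=15)

```text
time: 21.4
ee_pos: [0.5364, 0.0657, 0.1488]
eef_rot: [0.069, 0.998, -0.0, 0.0]
ft_force: [-0.0, -0.5, 0.0]
width: 0.0281
grip_force: 0.0
```

```bash
python3 - <<'E'
from h import *
go([.537,.066,.148],82); print(np.round(r.read_state()['torque'],2))
E
```

```text
t 21.4 tcp [0.5364 0.0657 0.1488] yaz 82.13 w 0.0281 grip 0.0 F [-0.  -0.5  0. ] j7 1.01
shift cm [-0.06  0.03  0.08] turn 0.1
[ 0.02 -0.16  0.01]
```

Still closing.

Request:
arm_command(moves=[0,0,0,0,0,0,0,0,0,0,0,0,0,0,0,0,0,0,0,0])

```text
time: 21.82
ee_pos: [0.5364, 0.0657, 0.1488]
eef_rot: [0.069, 0.998, -0.0, 0.0]
ft_force: [-0.2, 0.1, -0.4]
width: 0.014
grip_force: 14.9
```

Request:
arm_command(moves=[0,0,0,0,0,0,0,0], squeeze=45)

```text
time: 21.98
ee_pos: [0.5364, 0.0658, 0.1488]
eef_rot: [0.069, 0.998, -0.0, 0.0]
ft_force: [0.7, -0.7, -0.4]
width: 0.0133
grip_force: 44.9
```

```bash
python3 - <<'E'
from h import *
go([.537,.066,.148],82); print(np.round(r.read_state()['torque'],2))
E
```

```text
t 21.98 tcp [0.5364 0.0658 0.1488] yaz 82.13 w 0.0133 grip 44.9 F [ 0.7 -0.7 -0.4] j7 1.01
shift cm [-0.06  0.03  0.08] turn 0.1
[ 0.   -0.17 -0.03]
```

Request:
arm_command(moves=[0,0,0,5,0,0,0,5,0,0,0,5,0,0,0,5,0,0,0,5,0,0,0,5,0,0,0,0])

```text
time: 22.57
ee_pos: [0.5366, 0.0657, 0.1489]
eef_rot: [0.326, 0.945, -0.0, 0.0]
ft_force: [1.2, -0.0, -1.1]
width: 0.0134
grip_force: 44.9
```

```bash
python3 - <<'E'
from h import *
go([.537,.066,.148],-8); print(np.round(r.read_state()['torque'],2))
E
```

```text
t 22.57 tcp [0.5366 0.0657 0.1489] yaz 51.91 w 0.0134 grip 44.9 F [ 1.2 -0.  -1.1] j7 0.51
shift cm [-0.01  0.05  0.09] turn 59.9
[-0.11 -0.58  0.08]
```

Request:
arm_command(moves=[0,0,0,5,0,0,0,5,0,0,0,5,0,0,0,5,0,0,0,5,0,0,0,5,0,0,0,5,0,0,0,5,0,0,0,5,0,0,0,0])

```text
time: 23.4
ee_pos: [0.5367, 0.0656, 0.1489]
eef_rot: [0.662, 0.749, 0.0, 0.0]
ft_force: [3.3, -0.8, -2.1]
width: 0.0138
grip_force: 45.0
```

```bash
python3 - <<'E'
from h import *
go([.537,.066,.148],-8); print(np.round(r.read_state()['torque'],2))
E
```

```text
t 23.4 tcp [0.5367 0.0656 0.1489] yaz 7.06 w 0.0138 grip 45.0 F [ 3.3 -0.8 -2.1] j7 -0.24
shift cm [0.03 0.03 0.09] turn 15.1
[-0.19 -0.86  0.02]
```

Request:
arm_command(moves=[0,0,0,4,0,0,0,4,0,0,0,4,0,0,0,0])

```text
time: 23.73
ee_pos: [0.5367, 0.0656, 0.1489]
eef_rot: [0.736, 0.677, 0.0, 0.0]
ft_force: [3.0, -0.9, -1.6]
width: 0.0136
grip_force: 45.1
```

```bash
python3 - <<'E'
from h import *
go([.537,.066,.148],-8); print(np.round(r.read_state()['torque'],2))
E
```

```text
t 23.73 tcp [0.5367 0.0656 0.1489] yaz -4.78 w 0.0136 grip 45.1 F [ 3.  -0.9 -1.6] j7 -0.44
shift cm [0.04 0.03 0.09] turn 3.2
[-0.31 -0.93  0.08]
```

Request:
arm_command(moves=[0,0,0,3,0,0,0,3,0,0,0,0])

```text
time: 23.98
ee_pos: [0.5367, 0.0656, 0.1489]
eef_rot: [0.77, 0.638, 0.0, 0.0]
ft_force: [2.7, -1.3, -0.7]
width: 0.0138
grip_force: 45.1
```

```bash
python3 - <<'E'
from h import *
go([.537,.066,.148],-8); print(np.round(r.read_state()['torque'],2))
s=r.camera('scene');g=cv2.cvtColor(s,cv2.COLOR_RGB2GRAY);np.save('pics/o.npy',s)
print('tongue tip if home',proj('scene',[.5357+.046,.0655,.056]),'start',proj('scene',[.5357+.0064,.0655+.0455,.056]))
for y in range(240,266): print(y,' '.join('%3d'%v for v in g[y,336:372]))
E
```

```text
t 23.98 tcp [0.5367 0.0656 0.1489] yaz -10.7 w 0.0138 grip 45.1 F [ 2.7 -1.3 -0.7] j7 -0.54
shift cm [0.05 0.02 0.09] turn -2.7
[-0.34 -1.04  0.13]
tongue tip if home [353.44665626 249.98870484] start [350.26509159 232.07205803]
240  91 102 108 118  91  93  94  92  93  90  88 214 237 231 230 218 212 210 211 211 211 212 215 216 215 214 214 211 209 208 210 214 224 216 239  98
241 100 101 101  97  92  94  93  93  93  89  89 224 241 233 215 212 211 212 212 210 211 214 216 215 214 214 212 209 208 208 210 211 213 216 226 216
242 100 101 102  94  92  93  93  92  92  94  98 153 239 219 214 214 212 212 212 212 215 216 216 214 214 212 210 208 208 210 211 211 213 213 217 217
243 100 101 101  91  94  92  92  92  97  98  92  97 206 196 183 186 216 215 214 215 216 216 214 214 213 210 208 208 209 211 212 212 213 214 212 211
244 100 101 100  92  92  93  93  99 101  99  92  85 195 217 215 183 198 210 186 221 218 214 214 215 212 208 208 209 213 213 214 214 214 212 211 207
245 104 100 101  93  92  97 102  99 102  99  97 197 229 225 220 181 183 188 185 199 209 216 215 213 210 210 210 213 212 212 214 214
[... 2276 characters left out ...]
 143 144 144 144 145 147 146 145 143 141 175 139 252 125 131 132 142 255 254 193  73  84  93 129 210 252 221
262 143 145 145 144 145 146 145 146 143 143 143 145 146 148 147 144 145 144 144 138 141 251 250 247 124 132 170 174 254 247 213  80  85 113 145 195
263 144 145 145 145 148 146 145 143 143 144 144 145 147 148 146 144 144 146 144 141 138 162 174 255 246 128 131 130 169 230 253 249 148  66  87 115
264 144 145 145 148 145 144 143 143 144 143 146 146 147 145 144 145 147 144 143 143 141 137 133 165 170 251 124 134 135 159 255 255 249 251 157  73
265 145 144 146 148 144 143 143 143 143 147 149 148 147 144 145 148 145 144 141 143 141 135 133 136 142 255 253 135 141 141 173 173 255 166 148 212
```

Request:
arm_command(moves=[0,0,0,3,0,0,0,3,0,0,0,0])

```text
time: 24.28
ee_pos: [0.5366, 0.0656, 0.1489]
eef_rot: [0.803, 0.597, 0.0, 0.0]
ft_force: [3.7, -1.4, -2.2]
width: 0.0131
grip_force: 45.1
```

```bash
python3 - <<'E'
from h import *
p=plane('scene',(354.8,246.8),.055)[:2]-[.5357,.0655]; print('heading was',np.degrees(np.arctan2(p[1],p[0])),np.linalg.norm(p))
go([.537,.066,.148],-8); print(np.round(r.read_state()['torque'],2))
E
```

```text
heading was 15.112550044286996 0.04412919917933
t 24.28 tcp [0.5366 0.0656 0.1489] yaz -16.75 w 0.0131 grip 45.1 F [ 3.7 -1.4 -2.2] j7 -0.64
shift cm [0.05 0.02 0.09] turn -8.7
[-0.42 -1.11  0.12]
```

Request:
arm_command(moves=[0,0,0,3,0,0,0,0,0,0,0,0])

```text
time: 24.53
ee_pos: [0.5365, 0.0656, 0.1489]
eef_rot: [0.817, 0.576, 0.0, 0.0]
ft_force: [3.8, -1.4, -1.4]
width: 0.0136
grip_force: 45.2
```

```bash
python3 - <<'E'
from h import *
go([.537,.066,.148],-8); print(np.round(r.read_state()['torque'],2))
E
```

```text
t 24.53 tcp [0.5365 0.0656 0.1489] yaz -19.61 w 0.0136 grip 45.2 F [ 3.8 -1.4 -1.4] j7 -0.69
shift cm [0.05 0.03 0.09] turn -11.6
[-0.46 -1.17  0.1 ]
```

Request:
arm_command(moves=[0,0,0,2,0,0,0,2,0,0,0,0,0,0,0,0])

```text
time: 24.87
ee_pos: [0.5365, 0.0657, 0.1489]
eef_rot: [0.837, 0.547, 0.0, 0.0]
ft_force: [3.3, -2.1, -1.6]
width: 0.0135
grip_force: 45.2
```

```bash
python3 - <<'E'
from h import *
go([.537,.066,.148],-8); print(np.round(r.read_state()['torque'],2))
E
```

```text
t 24.87 tcp [0.5365 0.0657 0.1489] yaz -23.67 w 0.0135 grip 45.2 F [ 3.3 -2.1 -1.6] j7 -0.76
shift cm [0.05 0.04 0.09] turn -15.7
[-0.51 -1.13  0.17]
```

Request:
arm_command(moves=[0,0,0,2,0,0,0,0,0,0,0,0])

```text
time: 25.12
ee_pos: [0.5365, 0.0657, 0.1489]
eef_rot: [0.847, 0.532, 0.0, 0.0]
ft_force: [2.8, -1.4, -0.9]
width: 0.0139
grip_force: 45.3
```

```bash
python3 - <<'E'
from h import *
go([.537,.066,.148],-8); print(np.round(r.read_state()['torque'],2))
E
```

```text
t 25.12 tcp [0.5365 0.0657 0.1489] yaz -25.71 w 0.0139 grip 45.3 F [ 2.8 -1.4 -0.9] j7 -0.79
shift cm [0.05 0.04 0.09] turn -17.7
[-0.57 -1.11  0.26]
```

Request:
arm_command(moves=[0,0,0,2,0,0,0,0,0,0,0,0])

```text
time: 25.37
ee_pos: [0.5364, 0.0657, 0.1489]
eef_rot: [0.856, 0.517, 0.0, 0.0]
ft_force: [3.5, -2.1, -2.1]
width: 0.0138
grip_force: 45.4
```

```bash
python3 - <<'E'
from h import *
go([.537,.066,.148],-8); print(np.round(r.read_state()['torque'],2))
s=r.camera('scene');g=cv2.cvtColor(s,cv2.COLOR_RGB2GRAY);np.save('pics/p.npy',s)
for y in range(242,258): print(y,' '.join('%3d'%v for v in g[y,338:362]))
E
```

```text
t 25.37 tcp [0.5364 0.0657 0.1489] yaz -27.74 w 0.0138 grip 45.4 F [ 3.5 -2.1 -2.1] j7 -0.82
shift cm [0.05 0.04 0.09] turn -19.7
[-0.66 -1.19  0.31]
242  95  95  95  96  95  95  95  89  95 254 237 214 211 211 211 211 211 212 215 216 216 214 214 213
243  97  95  95  96  93  94  93  88  91 226 229 229 213 212 212 212 212 214 216 216 214 214 212 211
244  96  94  95  93  91  94  96 125 120 142 162 200 218 214 212 211 214 216 216 214 214 214 212 208
245  95  93  97  98 135 132 129 132 127 123 123 113 207 217 214 214 216 216 216 214 214 213 210 209
246  99 108 120 105 101 116 139 131 130 125  82  77 196 206 212 219 217 216 214 215 212 211 208 211
247  95 102  99  91  95  82 107 114 136 129 229 182 190 189 191 200 215 218 215 213 211 210 210 212
248  99 101 101 160 157 155 134 125 105 120 254 229 191 190 186 188 198 194 216 211 211 210 214 214
249 159 157 154 162 161 152 142 142 135 117 126 183 205 194 195 199 103 216 215 211 210 214 214 215
250 158 160 158 158 153 142 141 143 140 140 247  83 114 160 216 113 207 218 211 212 213 214 215 215
251 155 157 158 149 143 141 141 142 141 145 255 244 246  86 110 169 223 213 211 213 215 215 213 213
252 155 156 148 144 142 143 142 142 142 138 177 255 255 126 218 221 218 212 213 215 215 214 236 211
253 158 146 144 141 143 142 142 143 145 141 137 172 171 133 132 229 217 213 215 216 217 237 218 235
254 138 144 142 143 141 143 143 145 143 144 142 139 139 138 127 126 221 216 215 216 217 221 216 240
255 148 141 143 142 143 144 143 145 145 145 144 142 141 142 138 133 252 240 237 218 223 228 225 243
256 144 142 142 140 143 144 144 145 144 144 144 143 143 142 140 137 171 247 241 242 129 115 171 232
257 143 143 141 143 144 145 144 146 145 142 143 144 143 142 144 140 143 254 244 248  65  66  91 124
```

Request:
arm_command(moves=[0,0,0,2,0,0,0,0,0,0,0,0])

```text
time: 25.67
ee_pos: [0.5364, 0.0657, 0.1489]
eef_rot: [0.865, 0.502, 0.0, 0.0]
ft_force: [4.0, -2.2, -0.7]
width: 0.0134
grip_force: 45.4
```

```bash
python3 - <<'E'
from h import *
go([.537,.066,.148],-8); print(np.round(r.read_state()['torque'],2))
E
```

```text
t 25.67 tcp [0.5364 0.0657 0.1489] yaz -29.77 w 0.0134 grip 45.4 F [ 4.  -2.2 -0.7] j7 -0.86
shift cm [0.05 0.04 0.09] turn -21.8
[-0.65 -1.23  0.31]
```

Request:
arm_command(moves=[0,0,0,-3,0,0,0,-3,0,0,0,-3,0,0,0,0])

```text
time: 26.0
ee_pos: [0.5364, 0.0657, 0.1489]
eef_rot: [0.822, 0.569, 0.0, -0.0]
ft_force: [3.0, -1.9, -0.3]
width: 0.0137
grip_force: 45.2
```

```bash
python3 - <<'E'
from h import *
go([.537,.066,.148],-8); print(np.round(r.read_state()['torque'],2))
E
```

```text
t 26.0 tcp [0.5364 0.0657 0.1489] yaz -20.67 w 0.0137 grip 45.2 F [ 3.  -1.9 -0.3] j7 -0.7
shift cm [0.04 0.04 0.09] turn -12.7
[-0.51 -1.14  0.12]
```

The torque saturates at 0.31 N m against the stop, so the screw is home. I unload a little more, then lift.

Request:
arm_command(moves=[0,0,0,-2,0,0,0,-2,0,0,0,0,0,0,-0.3,0,0,0,-0.5,0,0,0,-0.7,0,0,0,-1,0,0,0,-1.5,0,0,0,-1.5,0,0,0,-1.5,0,0,0,-1,0,0,0,0,0])

```text
time: 27.0
ee_pos: [0.537, 0.0664, 0.2315]
eef_rot: [0.803, 0.596, 0.001, 0.001]
ft_force: [0.3, 0.2, -1.0]
width: 0.0133
grip_force: 44.9
```

```bash
python3 - <<'E'
from h import *
T=np.array([plane('top',q,.022)[:2] for q in((170,264),(226.5,264),(226.5,325.5),(170,325.5))]);print('tray c',T.mean(0))
t=cv2.cvtColor(cv2.imread('pics/top0.png'),cv2.COLOR_BGR2GRAY)
print(t[295,164:180].tolist(),t[295,220:234].tolist());print(t[258:272,198].tolist(),t[318:334,198].tolist())
go([.42,.293,.25],90); print(np.round(r.read_state()['torque'],2))
s=r.camera('scene');g=cv2.cvtColor(s,cv2.COLOR_RGB2GRAY);np.save('pics/q.npy',s)
for y in range(234,256): print(y,' '.join('%3d'%v for v in g[y,330:360]))
E
```

```text
tray c [0.42241121 0.29279432]
[31, 31, 30, 32, 30, 31, 37, 84, 174, 205, 106, 92, 124, 183, 233, 236] [237, 238, 239, 238, 225, 140, 76, 43, 22, 24, 30, 31, 32, 32]
[31, 31, 31, 31, 35, 98, 222, 170, 237, 241, 241, 241, 240, 241] [240, 240, 240, 239, 225, 213, 157, 229, 92, 31, 30, 32, 32, 31, 31, 31]
t 27.0 tcp [0.537  0.0664 0.2315] yaz -16.86 w 0.0133 grip 44.9 F [ 0.3  0.2 -1. ] j7 -0.6
shift cm [ 18.29 -17.77  -1.88] turn -106.9
[-0.07 -0.04 -0.03]
234  42  33  28 138 255 251 245 246 248 248 246 244 242 242 242 242 243 244 242 244 227 229 229 229 231 235 220 225 214 165
235  34  31 139 255 253 247 249 250 229 191 251 250 245 242 241 242 243 245 246 231 228 229 229 228 231 233 220 216 220 218
236  31 137 255 254 248 240 250 169 135 119 160 246 253 246 243 242 243 245 232 228 227 228 229 230 231 221 213 211 213 217
237 136 255 255 244 230 232 166 118 120 121 115 131 225 240 249 246 230 232 227 228 227 227 227 229 218 212 210 211 212 212
238 255 254 243 228 230 149 104  96 115 130 109 105 107 181 229 236 229 228 228 229 229 229 229 222 211 210 210 212 210 212
239 255 249 235 228 2
[... 1386 characters left out ...]
 158 159 153 143 140 139 172 137 247  83 118 137 240 122 231 236 232 230 232 233
251 157 157 157 157 156 157 157 155 155 156 158 149 143 141 142 139 136 138 255 239 238  96 124 193 240 233 230 231 233 234
252 158 157 156 156 156 157 157 155 156 156 149 142 141 143 142 138 133 134 248 241 243 233 231 235 234 231 232 233 234 233
253 155 155 155 156 154 156 157 158 159 146 144 142 142 141 141 136 137 241 241 236 236 236 235 233 232 232 234 234 234 234
254 154 154 154 155 155 157 159 160 137 145 141 143 144 143 141 143 248 244 237 236 234 233 233 232 232 234 235 235 236 235
255 154 154 154 156 158 158 161 149 148 142 143 143 143 143 141 145 255 247 240 239 239 235 233 232 234 234 236 239 243 246
```

Request:
arm_command(moves=[0.7,-0.7,0,0,1.4,-1.4,0,0,2,-2,0,0,2,-2,0,0,2,-2,0,0,2,-2,0,0,2,-2,0,0,2,-2,0,0,2,-1.8,0,0,1.5,-1.3,0,0,0.7,-0.6,0,0,0,0,0,0])

```text
time: 28.05
ee_pos: [0.4172, 0.2945, 0.2282]
eef_rot: [0.802, 0.597, -0.001, -0.0]
ft_force: [-0.3, -0.6, -1.8]
width: 0.0135
grip_force: 44.9
```

Request:
arm_command(moves=[0,0,0.8,0,0,0,1.5,0,0,0,2,0,0,0,2,0,0,0,2,0,0,0,1.5,0,0,0,1,0,0,0,0.7,0,0,0,0.5,0,0,0,0,0,0,0,0,0])

```text
time: 28.97
ee_pos: [0.4195, 0.2925, 0.1092]
eef_rot: [0.803, 0.596, 0.0, 0.0]
ft_force: [-0.2, -0.7, -0.9]
width: 0.0135
grip_force: 44.9
```

```bash
python3 - <<'E'
from h import *
go([.4225,.293,.095])
g=cv2.cvtColor(cv2.imread('pics/scene0.png'),cv2.COLOR_BGR2GRAY)
for y in range(276,284): print(y,' '.join('%3d'%v for v in g[y,308:332]))
E
```

```text
t 28.97 tcp [0.4195 0.2925 0.1092] yaz -16.88 w 0.0135 grip 44.9 F [-0.2 -0.7 -0.9] j7 -1.18
shift cm [0.14 0.28 1.42] 
276 233 233 230 233 239 234 228 238 224 221 217 213 216 216 224 232 237 237 235 234 235 237 235 234
277 186 227 228 193 188 119 112 147 241 227 223 220 218 213 216 219 225 220 237 237 238 235 235 234
278  98 117 119 102  98  69  80 118 121 176 234 225 222 219 214 214 217 215 223 222 239 235 235 235
279  98  81  76 102  98 146 255 138 247 106 115 188 236 225 221 218 216 218 230 164 243 236 234 234
280 254 138 255 255 252 250 254 240 244 234 235  96 128 225 237 222 223 224 165  92 245 236 235 236
281 248 244 250 248 247 246 240 235 235 238 242 236 108 122 139 238 230 180  88 237 241 236 236 237
282 243 243 243 243 243 237 233 232 233 233 236 241 238 238  93 114 156  94 238 243 238 236 237 238
283 241 241 242 243 235 232 232 232 233 234 234 235 238 242 237 238 113 237 243 238 236 236 238 239
```

Request:
arm_command(moves=[0,0.2,0.5,0,0,0,0.4,0,0,0,0.3,0,0,0,0.2,0,0,0,0,0,0,0,0,0])

```text
time: 29.47
ee_pos: [0.421, 0.2921, 0.0948]
eef_rot: [0.803, 0.596, 0.0, -0.0]
ft_force: [-0.6, -0.4, -0.6]
width: 0.0136
grip_force: 44.9
```

```bash
python3 - <<'E'
from h import *
go([.4225,.293,.095])
for n,c,k in(('home',(309.6,272.6-.3),[(324.5,283),(328,278.8)]),('open',(338.2,241.1),[(351.5,251.2),(354.8,248)])):
    C=plane('scene',c,.058)[:2]; t=np.mean([plane('scene',p,.055)[:2] for p in k],0)-C
    print(n,np.degrees(np.arctan2(t[1],t[0])).round(1),np.linalg.norm(t).round(4))
E
```

```text
t 29.47 tcp [0.421  0.2921 0.0948] yaz -16.86 w 0.0136 grip 44.9 F [-0.6 -0.4 -0.6] j7 -1.19
shift cm [ 0.13  0.11 -0.02] 
home 6.1 0.0456
open 1.7 0.0445
```

Both tongues now point the same way, so the screw is home. I'll touch down in the tray.

Request:
arm_command(moves=[0,0,0.1,0,0,0,0,0])

```text
time: 29.63
ee_pos: [0.4215, 0.2926, 0.0948]
eef_rot: [0.803, 0.596, 0.001, 0.0]
ft_force: [-1.6, -2.1, 9.0]
width: 0.013
grip_force: 44.9
```

Request:
arm_command(moves=[0,0,0.1,0,0,0,0,0])

```text
time: 29.8
ee_pos: [0.4219, 0.293, 0.0948]
eef_rot: [0.803, 0.596, 0.001, 0.0]
ft_force: [-3.9, -2.4, 18.3]
width: 0.0137
grip_force: 45.0
```

Firm contact. I relieve it, release in steps, and rise.

Request:
arm_command(moves=[0,0,-0.15,0,0,0,0,0,0,0,0,0], squeeze=10)

```text
time: 30.05
ee_pos: [0.4213, 0.2922, 0.0948]
eef_rot: [0.803, 0.596, 0.0, 0.0]
ft_force: [-0.8, -0.8, 6.2]
width: 0.0133
grip_force: 10.0
```

Request:
arm_command(moves=[0,0,0,0,0,0,0,0,0,0,0,0,0,0,0,0,0,0,0,0,0,0,0,0,0,0,0,0,0,0,0,0], fingers=60)

```text
time: 30.72
ee_pos: [0.4211, 0.2919, 0.0943]
eef_rot: [0.803, 0.596, -0.0, 0.0]
ft_force: [-0.5, -0.6, -0.2]
width: 0.0514
grip_force: 0.0
```

Request:
arm_command(moves=[0,0,-0.5,0,0,0,-1,0,0,0,-1.5,0,0,0,-2,0,0,0,-2,0,0,0,-2,0,0,0,-2,0,0,0,-2,0,0,0,-1,0,0,0,0,0])

```text
time: 31.55
ee_pos: [0.4219, 0.2928, 0.237]
eef_rot: [0.803, 0.596, 0.002, 0.0]
ft_force: [-0.8, 0.5, 0.0]
width: 0.0521
grip_force: 0.0
```

```bash
python3 - <<'E'
from h import *
go([.4225,.293,.095])
s=r.camera('scene');np.save('pics/z.npy',s);g=cv2.cvtColor(s,cv2.COLOR_RGB2GRAY)
p=np.array([.421,.293])
for h in(.004,.03,.06,.102,.12): print(h,proj('scene',[*p,h]).round(1))
for y in range(140,200,2): print(y,' '.join('%3d'%v for v in g[y,328:374]))
E
```

```text
t 31.55 tcp [0.4219 0.2928 0.237 ] yaz -16.86 w 0.0521 grip 0.0 F [-0.8  0.5  0. ] j7 -1.08
shift cm [-0.00e+00  1.00e-02  1.42e+01] 
0.004 [348.9 189.3]
0.03 [349.5 182.7]
0.06 [350.2 174.8]
0.102 [351.1 163.3]
0.12 [351.6 158.2]
140  49  50  49  49  50  50  49  50  50  50  49  51  50  50  50  51  49  52  51  50  51  50  50  49  49  50  49  48  47  47  78  92  61  43  45  48  39  90 106 107 103 103 102 103 103 102
142  50  50  51  49  49  50  50  50  50  50  49  50  51  49  50  50  49  51  50  50  50  49  50  50  49  48  44  48 101  71  54  43  44  51  46  90 107 104 103 103 103 102 102 103 103 102
144  49  49  50  50  51  49  49  49  50  50  50  50  50  50  50  50  48  48  50  49  49  50  49  47  46  54 123  74  46  45  47  52  47 104 108 104 103 103 103 103 103 103 103 102 103 102
146  49  49  49  49  51  51  50  49  50  51  51  49  49  50  51  50  50  50  50  50  49  48  46  72 115  64  40  45  45  41  48 104 107 104 104 103 103 103 103 103 102 102 102 102 103 102
148  52  50  50  49  49  49  50  51  49  49  50  50  50  49  50  50  51  48  50  49  50  49  55  73 109  98  42  42  
[... 4070 characters left out ...]
  96  96  97  98 100  99  93  90  92  93  96  98  97  96  92  82  82 195 186 186 187 188 185 184 185 191 194 193 192 191 189 190 214 223
194  95  95  97  98 101 105 101  98 101  99  99  97  99  99 102 100  99  98  99  97  96  99  96  92  92 189 183 193 189 187 184 185 185 187 186 190 190 190 190 188 188 192 217 233 113  81
196  99  96  96  96  94  95  96  96 111 140 125 101  97  98  97  98  98 100 100  97  97 192 184 179 193 190 188 188 187 185 185 186 185 186 185 185 184 185 187 189 202 247 124  80  91  99
198  44  55  89  91 100  97  95  95 101 100 104 111 115 141 123 100  95  95  94  91  87 120 201 191 183 180 180 182 199 208 217 216 215 215 215 214 220 220 217 249 128  79  92 101  68  28
```

The key stands upright in the tray: stem at column 349–350, foot at rows 183–193, bar at row 160. The gripper is clear above it, so I hand the job in.

```bash
python3 -c "
from bench import r
print(r.close_job())"
```

```text
the job is handed in; nothing more can be done
None
```

I handed the job in at about 32 s of robot time: the key was stood on the open screw, released, retaken by its crossbar, turned clockwise until the torque rose against the stop, and left upright in the steel tray; no verdict came back.

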